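# Dress a pipe manifold at the stockroom counter

## Task

Get the pipe manifold board ready for marking out. First slide every loose white slip coupling down over an upright pipe stub of its own size until it sits fully home on the stop collar, one to a stub; then hang every steel pipe saddle over the horizontal pipe at the back of the board, a leg on each side, well between the two posts and let go; last, lay the straightedge flat on the bench, flush against the middle of the board's long front edge. Leave the other things on the bench where they are.

Things in the scene. Friction and masses are not known exactly. Their poses are not given: they have to be found in the camera images.
- board: Fixed plywood manifold board, 180 mm (its x) by 360 mm (its y), 18 mm thick. Origin on the bench; x points away from the robot (yaw within 10 degrees), z up. Its front edge, the 360 mm face nearest the robot, lies at x -85 mm. Four pipe stubs stand in a row at x -20, y -135, -45, 45, 135 mm, sizes in any order. A horizontal hanging pipe runs along its back.
- bar (a point): Middle of the axis of the horizontal hanging pipe of the board: copper-coloured, 20 mm diameter, axis along the board's y and 160 mm above the bench, 70 mm on the board's +x side of its origin, on two posts at y +-165 mm; saddles hang anywhere within 135 mm of its middle. Axes as the board's.
- stub_l1: Wide pipe stub fixed on the board: grey pipe 40 mm in diameter, upright, standing on a black stop collar 54 mm in diameter and 20 mm high; pipe top 90 mm above the origin, its last 6 mm tapering in by 4 mm all round. Origin on the axis at the board's upper face (18 mm above the bench).
- stub_l2: Wide pipe stub fixed on the board: grey pipe 40 mm in diameter, upright, standing on a black stop collar 54 mm in diameter and 20 mm high; pipe top 90 mm above the origin, its last 6 mm tapering in by 4 mm all round. Origin on the axis at the board's upper face (18 mm above the bench).
- stub_s1: Narrow pipe stub fixed on the board: grey pipe 32 mm in diameter, upright, standing on a black stop collar 43 mm in diameter and 20 mm high; pipe top 90 mm above the origin, its last 6 mm tapering in by 4 mm all round. Origin on the axis at the board's upper face (18 mm above the bench).
- stub_s2: Narrow pipe stub fixed on the board: grey pipe 32 mm in diameter, upright, standing on a black stop collar 43 mm in diameter and 20 mm high; pipe top 90 mm above the origin, its last 6 mm tapering in by 4 mm all round. Origin on the axis at the board's upper face (18 mm above the bench).
- sleeve_l1: Wide slip coupling, may be absent: white plain plastic tube, outer diameter 54 mm, bore 43 mm, 60 mm long, open at both ends, about 90 g, standing on end on the bench. Fits the 40 mm stubs (either of the two); fully home its origin is 50 mm above the stub's origin. Origin at its centre, z along its axis; both ends alike.
- sleeve_l2: Wide slip coupling, may be absent: white plain plastic tube, outer diameter 54 mm, bore 43 mm, 60 mm long, open at both ends, about 90 g, standing on end on the bench. Fits the 40 mm stubs (either of the two); fully home its origin is 50 mm above the stub's origin. Origin at its centre, z along its axis; both ends alike.
- sleeve_s1: Narrow slip coupling, may be absent: white plain plastic tube, outer diameter 43 mm, bore 35 mm, 60 mm long, open at both ends, about 90 g, standing on end on the bench. Fits the 32 mm stubs (either of the two); fully home its origin is 50 mm above the stub's origin. Origin at its centre, z along its axis; both ends alike.
- sleeve_s2: Narrow slip coupling, may be absent: white plain plastic tube, outer diameter 43 mm, bore 35 mm, 60 mm long, open at both ends, about 90 g, standing on end on the bench. Fits the 32 mm stubs (either of the two); fully home its origin is 50 mm above the stub's origin. Origin at its centre, z along its axis; both ends alike.
- saddle_1: Pipe saddle, may be absent: steel upside-down U on its two legs, 180 g. Legs 50 mm wide (its y), 4 mm thick, 65 mm high, 34 mm clear between them (its x); crown 4 mm thick, underside 65 mm above the origin; on it a dark square boss to hold, 24 x 24 mm, 69 to 99 mm above the origin. Origin between the feet, z up; hung, its y lies along the pipe, either way round.
- saddle_2: Pipe saddle, may be absent: steel upside-down U on its two legs, 180 g. Legs 50 mm wide (its y), 4 mm thick, 65 mm high, 34 mm clear between them (its x); crown 4 mm thick, underside 65 mm above the origin; on it a dark square boss to hold, 24 x 24 mm, 69 to 99 mm above the origin. Origin between the feet, z up; hung, its y lies along the pipe, either way round.
- saddle_3: Pipe saddle, may be absent: steel upside-down U on its two legs, 180 g. Legs 50 mm wide (its y), 4 mm thick, 65 mm high, 34 mm clear between them (its x); crown 4 mm thick, underside 65 mm above the origin; on it a dark square boss to hold, 24 x 24 mm, 69 to 99 mm above the origin. Origin between the feet, z up; hung, its y lies along the pipe, either way round.
- straightedge: Aluminium straightedge lying on the bench, 200 mm (its x) by 50 mm (its y), 8 mm thick, 150 to 310 g, with a black grip rib along its middle 110 mm long, 14 mm wide, top 44 mm above the bench. Origin at the centre of its underside; both long edges alike.
- cement_can: Bystander: can, 64 mm diameter, 85 mm high. Origin at its base.
- elbow: Bystander: black pipe elbow lying flat, arms 50 mm long and 44 mm thick along its +x and +y. Origin at the corner of the elbow, underside.
- carton: Bystander: cardboard carton 70 x 100 x 50 mm. Origin at its base centre.
- tape_roll: Bystander: grey tape roll lying flat, 90 mm diameter, 25 mm high. Origin at its base centre.
- paste_tin: Bystander: tin, 56 mm diameter, 50 mm high. Origin at its base centre.
- end_cap: Bystander: white closed pipe end cap, 56 mm diameter, 38 mm high. Origin at its base centre.

How it is judged (in metres and radians):
On the way, in this order (a step that is already met when the one before it is completed fails the run):
1. every slip coupling is fully home on a stub of its size (((horizontal distance between sleeve_l1 and stub_l1 below 0.0045 m and z of sleeve_l1 in the frame of stub_l1 below 0.0535 m and angle between the z axis of sleeve_l1 and the z axis of stub_l1, either way round below 0.06 rad) or (horizontal distance between sleeve_l1 and stub_l2 below 0.0045 m and z of sleeve_l1 in the frame of stub_l2 below 0.0535 m and angle between the z axis of sleeve_l1 and the z axis of stub_l2, either way round below 0.06 rad)) and ((horizontal distance between sleeve_l2 and stub_l1 below 0.0045 m and z of sleeve_l2 in the frame of stub_l1 below 0.0535 m and angle between the z axis of sleeve_l2 and the z axis of stub_l1, either way round below 0.06 rad) or (horizontal distance between sleeve_l2 and stub_l2 below 0.0045 m and z of sleeve_l2 in the frame of stub_l2 below 0.0535 m and angle between the z axis of sleeve_l2 and the z axis of stub_l2, either way round below 0.06 rad)) and ((horizontal distance between sleeve_s1 and stub_s1 below 0.0045 m and z of sleeve_s1 in the frame of stub_s1 below 0.0535 m and angle between the z axis of sleeve_s1 and the z axis of stub_s1, either way round below 0.06 rad) or (horizontal distance between sleeve_s1 and stub_s2 below 0.0045 m and z of sleeve_s1 in the frame of stub_s2 below 0.0535 m and angle between the z axis of sleeve_s1 and the z axis of stub_s2, either way round below 0.06 rad)) and ((horizontal distance between sleeve_s2 and stub_s1 below 0.0045 m and z of sleeve_s2 in the frame of stub_s1 below 0.0535 m and angle between the z axis of sleeve_s2 and the z axis of stub_s1, either way round below 0.06 rad) or (horizontal distance between sleeve_s2 and stub_s2 below 0.0045 m and z of sleeve_s2 in the frame of stub_s2 below 0.0535 m and angle between the z axis of sleeve_s2 and the z axis of stub_s2, either way round below 0.06 rad)) and contact force between each of sleeve_l1, sleeve_l2, sleeve_s1, sleeve_s2 and the fingers below 0.1 N), for 0.2 s.
2. every saddle hangs over the horizontal pipe, let go (z of saddle_1 in the frame of bar between -0.061 and -0.047 m and x of saddle_1 in the frame of bar between -0.025 and 0.025 m and y of saddle_1 in the frame of bar between -0.135 and 0.135 m and angle between each of saddle_1, saddle_2, saddle_3's own z axis and vertical below 0.3 rad and linear speed of each of saddle_1, saddle_2, saddle_3 below 0.03 m/s and contact force between each of saddle_1, saddle_2, saddle_3 and the fingers below 0.1 N and z of saddle_2 in the frame of bar between -0.061 and -0.047 m and x of saddle_2 in the frame of bar between -0.025 and 0.025 m and y of saddle_2 in the frame of bar between -0.135 and 0.135 m and z of saddle_3 in the frame of bar between -0.061 and -0.047 m and x of saddle_3 in the frame of bar between -0.025 and 0.025 m and y of saddle_3 in the frame of bar between -0.135 and 0.135 m), for 0.2 s.
3. the straightedge lies flush against the front edge (x of straightedge in the frame of board between -0.113 and -0.107 m and y of straightedge in the frame of board between -0.09 and 0.09 m and angle between the x axis of straightedge and the y axis of board, either way round below 0.025 rad and angle between straightedge's own z axis and vertical below 0.04 rad and height (world z) of straightedge below 0.004 m), for 0.2 s.
At the end, for the whole second after the job is handed in: Couplings on stubs of their size: 4.5 mm from the axis, 3.5 mm above the collar, 0.06 rad; saddles on the pipe, crown within 8 mm, 135 mm of its middle, 0.3 rad; straightedge flat, edge within 3 mm of the board, 0.025 rad, middles within 90 mm; all at rest, let go (all of step 2 and all of step 3 and ((horizontal distance between sleeve_l1 and stub_l1 below 0.0045 m and z of sleeve_l1 in the frame of stub_l1 below 0.0535 m and angle between the z axis of sleeve_l1 and the z axis of stub_l1, either way round below 0.06 rad) or (horizontal distance between sleeve_l1 and stub_l2 below 0.0045 m and z of sleeve_l1 in the frame of stub_l2 below 0.0535 m and angle between the z axis of sleeve_l1 and the z axis of stub_l2, either way round below 0.06 rad)) and ((horizontal distance between sleeve_l2 and stub_l1 below 0.0045 m and z of sleeve_l2 in the frame of stub_l1 below 0.0535 m and angle between the z axis of sleeve_l2 and the z axis of stub_l1, either way round below 0.06 rad) or (horizontal distance between sleeve_l2 and stub_l2 below 0.0045 m and z of sleeve_l2 in the frame of stub_l2 below 0.0535 m and angle between the z axis of sleeve_l2 and the z axis of stub_l2, either way round below 0.06 rad)) and ((horizontal distance between sleeve_s1 and stub_s1 below 0.0045 m and z of sleeve_s1 in the frame of stub_s1 below 0.0535 m and angle between the z axis of sleeve_s1 and the z axis of stub_s1, either way round below 0.06 rad) or (horizontal distance between sleeve_s1 and stub_s2 below 0.0045 m and z of sleeve_s1 in the frame of stub_s2 below 0.0535 m and angle between the z axis of sleeve_s1 and the z axis of stub_s2, either way round below 0.06 rad)) and ((horizontal distance between sleeve_s2 and stub_s1 below 0.0045 m and z of sleeve_s2 in the frame of stub_s1 below 0.0535 m and angle between the z axis of sleeve_s2 and the z axis of stub_s1, either way round below 0.06 rad) or (horizontal distance between sleeve_s2 and stub_s2 below 0.0045 m and z of sleeve_s2 in the frame of stub_s2 below 0.0535 m and angle between the z axis of sleeve_s2 and the z axis of stub_s2, either way round below 0.06 rad)) and linear speed of each of straightedge, sleeve_l1, sleeve_l2, sleeve_s1, sleeve_s2 below 0.02 m/s); the robot touches nothing.
It fails at once if a bystander is pushed more than 40 mm (distance of any of cement_can, elbow, carton, tape_roll, paste_tin, end_cap from where it was at the start of the episode above 0.04 m).
Of sleeve_l1, sleeve_l2, sleeve_s1, sleeve_s2 only 2 to 4 are there at a start; the rules pass over those that are not, and their reading is None.
Of saddle_1, saddle_2, saddle_3 only 2 to 3 are there at a start; the rules pass over those that are not, and their reading is None.
At some moment in a run one of sleeve_l1, sleeve_l2, straightedge may be knocked a few centimetres aside while the robot is not near it.
It also fails if it takes over 210 s, if anything falls off the work surface, if the arm or the gripper's body presses on something with over 40 N, if the wrist force passes 120 N, or if a joint passes its speed limit or range.

## Robot

A 6-joint arm with a two-finger parallel gripper is mounted at the origin on the work surface. World frame = base frame: x ahead of the robot, y to its left, z up, the work surface at z = 0. Lengths are in mm, angles in rad, forces in N, time in s.
With the tool pointing down it reaches from about 350 to 875 mm from the base axis. Payload 4.2 kg.
Tool frame: the origin (TCP) lies at the very end of the fingers, on their centre line; the grasp point (between the pads) lies 19 mm behind it; z points along the fingers, y is the line along which they close (so a half turn about z gives the same grasp; the last joint's range is limited). The gripper opens to 85 mm and grips with 20 to 120 N. Pads are 22 mm wide; open, the fingers measure 114 mm over their backs; the gripper's body (76 mm by 85 mm) begins 54 mm behind the grasp point. The pads swing forward as they close: fully open they stand 13 mm farther back than shut.
Start: joints at [-0.954, 0.385, 0.008, 0, -1.194, -0.259], TCP at [218.898, -585.391, 231.312] pointing down, gripper open.
Joint ranges: [-3.14, 3.14], [-1.21, 2.06], [-1.07, 1.41], [-3.16, 2.05], [-2.99, -0.16], [-3.1, 3.1]. Speed limits (rad/s): [2.79, 2.79, 3.14, 3.14, 3.14, 3.14].

## Interface

Orientations are given as a unit quaternion [x, y, z, w].
In Python, from bench import monitor, get_image, camera_info, job_done gives the robot as it stands.
- The arm moves only by the tool send_rows, never from a script. Its argument "series" is a list of rows, each a list of 3 entries, a list of its own where there are three numbers: the shift along the tool's x, y, z in mm, then the turn, a rotation vector about the tool's x, y, z in rad, then the finger opening in mm, from 0 to 85.4. A call has 1 to 8 rows; each row shifts and turns the commanded pose from where the row before left it, along the tool's axes as they then stand; what a row does not reach is not made up. A row lasts 1/10 s, in which the tool goes at most 50 mm and 8.59 degrees, less where a joint would pass 70% of its speed; a pose out of reach is approached as far as the arm can. A call with a gripper value outside its range is refused whole. The fingers move at their own pace and stop on an object; the grip force is fixed at half the most. Time passes only in rows, so rows that do not move let the fingers close. It gives the time, the measured TCP pose, the force, the opening and the grip force at its end, in the units of the state.
- monitor.read_state(): the state, without advancing time (a new reading comes with each control period).
- get_image(name): name is "scene" or "top"; returns the picture (480x640x3 uint8, red, green, blue); there is no depth.
- camera_info(name): a dict with "intrinsics" (3x3 intrinsics, pixels), "R" (3x3) and "t" (3): a world point X has camera coordinates R X + t. Camera axes: x right, y down, z forward; pixel columns grow to the right and rows downward; lengths in mm; the calibration is good to about 2 mm. A picture is of the moment at which its call begins. camera_info takes no time and is no camera call.
- job_done(): hands the job in; it is judged then, once.
The state is a dict: "clock": time; "joints": joint angles; "joint_vel": joint speeds; "joint_efforts": joint torques, N m; "position": TCP position; "ee_rot": TCP orientation; "contact_force": force on the tool from outside, world axes, zero at the start; "wrist_torque": the same for the moment, N m; "gripper_width": finger opening in mm; "grasp_force": force on a finger pad.
Only numpy, scipy, OpenCV 4.12 (cv2) and the standard library are available. Lean on these libraries where they do the work, as an engineer would, in place of code of your own. Each camera call takes 0.05 s, during which the arm holds its last target. There are 200 camera calls.

## Working session

There is one attempt and no reset: what is moved stays moved. The work goes in short steps, Python scripts to look and compute and a tool call to move; the robot and the scene stay as the last step left them, time stands still between calls to the robot, and variables do not carry over. Pictures are saved under pics/ and viewed, at most 14 in all, crops included, and the job is handed in when it is done.

Besides the shell and the picture viewer there is one more tool, called by a JSON object that holds its "name" and its "arguments". send_rows: Moves the arm, as the interface text tells. Its arguments: {"type":"object","properties":{"series":{"type":"array"}},"required":["series"]}

```bash
mkdir -p pics; ls; python3 - <<'E'
from bench import monitor,get_image,camera_info
import cv2,json
for n in("scene","top"):
    im=get_image(n); cv2.imwrite(f"pics/{n}0.png",im[:,:,::-1])
    c=camera_info(n); print(n,c)
print(monitor.read_state())
E
```

```text
pics
scene {'intrinsics': array([[526.26675545,   0.        , 311.57151899],
       [  0.        , 526.26675545, 246.81834704],
       [  0.        ,   0.        ,   1.        ]]), 'R': array([[ 0.82381613,  0.56636236,  0.02367808],
       [ 0.31885611, -0.42845462, -0.84543327],
       [-0.4686766 ,  0.70403147, -0.53355593]]), 't': array([-391.07550999,  -60.00830179, 1434.62418285])}
top {'intrinsics': array([[440.6585819 ,   0.        , 324.77460406],
       [  0.        , 440.6585819 , 242.15442984],
       [  0.        ,   0.        ,   1.        ]]), 'R': array([[ 0.02464113, -0.99969428,  0.00204069],
       [-0.98981558, -0.02468383, -0.14019923],
       [ 0.14020674,  0.00143476, -0.99012121]]), 't': array([-22.11724927, 497.61404093, 930.36831346])}
{'clock': 0.1, 'joints': array([-9.54407533e-01,  3.85496947e-01,  6.75446134e-03, -4.29236379e-04,
       -1.19402576e+00, -2.58606529e-01]), 'joint_vel': array([-0.00086738, -0.0025182 ,  0.00230306,  0.00197863, -0.0003339 ,
        0.00018091]), 'joint_efforts': array([-9.39504498e-04, -3.93320310e+01,  1.88928473e+01,  4.19794008e+00,
       -2.56603016e-03, -7.78762601e-07]), 'position': array([ 218.70385011, -584.91913951,  230.3182638 ]), 'ee_rot': array([-1.77860525e-01,  9.84055192e-01,  9.77614489e-04, -2.37028135e-04]), 'contact_force': array([-0.00139452, -0.08954591, -0.80901819]), 'wrist_torque': array([-0.03961178,  0.00981098, -0.01928834]), 'grasp_force': 0.0, 'gripper_width': 85.71881293639726}
```

View pics/scene0.png

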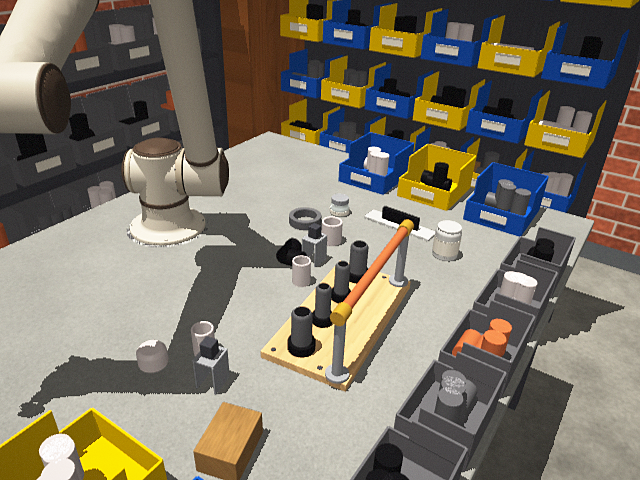

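View pics/top0.png

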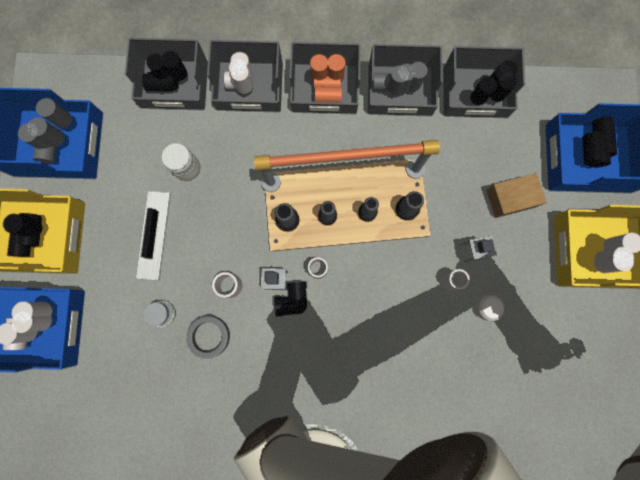

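The pictures show two narrow sleeves at top-view (317,267) and (459,279), and one wide sleeve at (225,284). There are two saddles at (272,278) and (482,247), and the straightedge is at (153,235). The end cap at (490,308) is a bystander. The stubs, left to right, are wide, narrow, narrow, wide. Next I fit models to the image edges.

```bash
cat > h.py <<'E'
import numpy as np,cv2
from scipy.optimize import minimize
from scipy.spatial.transform import Rotation as Ro
from bench import monitor,get_image,camera_info
CI={n:camera_info(n) for n in("scene","top")}
def proj(n,P):
    c=CI[n]; q=(np.asarray(P,float)@c["R"].T+c["t"])@c["intrinsics"].T
    return q[:,:2]/q[:,2:]
def back(n,u,v,z):
    c=CI[n]; d=c["R"].T@np.linalg.inv(c["intrinsics"])@[u,v,1]; o=-c["R"].T@c["t"]
    return o+d*(z-o[2])/d[2]
def circ(r,z,x=0,y=0,n=48):
    a=np.linspace(0,2*np.pi,n+1); return np.c_[x+r*np.cos(a),y+r*np.sin(a),0*a+z]
def line(a,b,n=30): return np.linspace(a,b,n)
def rect(x0,x1,y0,y1,z):
    c=[(x0,y0,z),(x1,y0,z),(x1,y1,z),(x0,y1,z)]; return [line(c[i],c[(i+1)%4]) for i in range(4)]
M={"L":[circ(27,60),circ(21.5,60)],"S":[circ(21.5,60),circ(17.5,60)],
 "sad":rect(-21,21,-25,25,69)+rect(-12,12,-12,12,99),
 "se":rect(-100,100,-25,25,8)+rect(-55,55,-7,7,44),
 "board":rect(-85,95,-180,180,18)}
def stubs(order):
    return [c for k,y in zip(order,(-135,-45,45,135)) for c in ([circ(20,102,-20,y),circ(27,38,-20,y)] if k=="L" else [circ(16,102,-20,y),circ(21.5,38,-20,y)])]
def place(m,p):
    c,s=np.cos(p[2]),np.sin(p[2]); R=np.array([[c,-s,0],[s,c,0],[0,0,1]])
    z=p[3] if len(p)>3 else 0
    return [q@R.T+[p[0],p[1],z] for q in m]
def fit(img,n,m,p0,yaw=True):
    p=np.array(p0,float)
    for sg in(2.5,1.2,.7):
        g=cv2.GaussianBlur(img.astype(np.float32),(0,0),sg)
        gx=cv2.Sobel(g,-1,1,0);gy=cv2.Sobel(g,-1,0,1)
        def cost(d):
            q=p.copy(); q[:2]+=d[:2]
            if yaw:q[2]+=d[2]/60
            s=0;k=0
            for C in place(m,q):
                u=proj(n,C);t=np.diff(u,axis=0);L=np.linalg.norm(t,axis=1)
                if L.sum()<4: continue
                mid=((u[1:]+u[:-1])/2).astype(np.float32)
                sx=cv2.remap(gx,mid[:,0],mid[:,1],1).reshape(-1,3);sy=cv2.remap(gy,mid[:,0],mid[:,1],1).reshape(-1,3)
                e=np.abs((sx*t[:,1:]-sy*t[:,:1])/L[:,None]).max(1)
                s+=(np.sqrt(e)*L).sum();k+=L.sum()
            return -s/k
        N=3 if yaw else 2; st=4*sg/2.5
        r=minimize(cost,np.zeros(N),method="Nelder-Mead",options=dict(initial_simplex=np.r_[[np.zeros(N)-st/3],np.eye(N)*st],xatol=.02,fatol=1e-4))
        p[:2]+=r.x[:2]
        if yaw:p[2]+=r.x[2]/60
    return p,-r.fun
def draw(im,n,m,p,col=(0,255,0),k=2):
    for C in place(m,p): cv2.polylines(im,[np.round((proj(n,C)+.5)*k*8-4).astype(np.int32)],False,col,1,cv2.LINE_AA,3)
def goto(xy_z,yaw=None,rows=4):
    "per-row tool shift & turn to reach TCP target; yaw = world angle of tool y axis (mod pi), None keeps"
    s=monitor.read_state();R=Ro.from_quat(s["ee_rot"]);d=np.array(xy_z,float)-s["position"]
    ty=R.apply([0,1,0]); cur=np.arctan2(ty[1],ty[0]); tz=R.apply([0,0,1])
    dy=0 if yaw is None else (yaw-cur+np.pi/2)%np.pi-np.pi/2
    print("tool shift",R.inv().apply(d).round(1),"turn z",round(-dy,3),"tilt",tz[:2].round(4),"j6",s["joints"][5].round(2),"t",s["clock"].round(2))
E
cat > m0.py <<'E'
from h import *
im={n:get_image(n) for n in CI}
order="LSSL"
G={"board":("board",(343,207),18,-.05),"A":("L",(225,284),60,0),"B":("S",(317,267),60,0),"C":("S",(459,279),60,0),
"S1":("sad",(272,278),69,0.),"S2":("sad",(482,247),69,.1),"se":("se",(153,235),8,-.05)}
vis={n:cv2.resize(im[n],None,fx=2,fy=2,interpolation=cv2.INTER_CUBIC)[:,:,::-1].copy() for n in im}
for k,(mk,uv,z,yaw) in G.items():
    m=M[mk]+(stubs(order) if k=="board" else [])
    b=back("top",*uv,z); p0=[b[0]-(5 if k=="board" else 0),b[1],yaw]
    if k=="se": p0[2]=yaw
    for n in("top","scene"):
        mm=m
        p,s=fit(im[n],n,mm,p0,mk not in"LS"); print(k,n,p.round(3),round(s,2))
        draw(vis[n],n,m,p); 
        if n=="top":p0=p
cv2.imwrite("pics/v_top.png",vis["top"][250:680,240:1040]);cv2.imwrite("pics/v_scene.png",vis["scene"][390:800,180:940])
E
sed -i 's/"board":rect/"board":rect/' h.py; python3 m0.py
```

```text
board top [ 5.84829e+02 -5.60670e+01  1.19000e-01] 13.58
board scene [ 5.86691e+02 -5.86140e+01  1.23000e-01] 11.96
A top [399.391 199.52    0.   ] 15.66
A scene [402.8   188.288   0.   ] 14.03
B top [442.237   7.699   0.   ] 12.72
B scene [440.237   4.468   0.   ] 17.33
C top [ 422.496 -291.451    0.   ] 11.27
C scene [ 425.948 -295.36     0.   ] 14.13
S1 top [4.14892e+02 9.64000e+01 2.90000e-02] 13.02
S1 scene [4.16923e+02 9.27670e+01 5.30000e-02] 12.0
S2 top [ 4.91562e+02 -3.43029e+02  2.01000e-01] 11.78
S2 scene [ 4.94821e+02 -3.47647e+02  2.31000e-01] 12.86
se top [ 5.09559e+02  3.77636e+02 -5.50000e-02] 12.85
se scene [ 5.15286e+02  3.89056e+02 -2.53000e-01] 12.49
```

View pics/v_top.png

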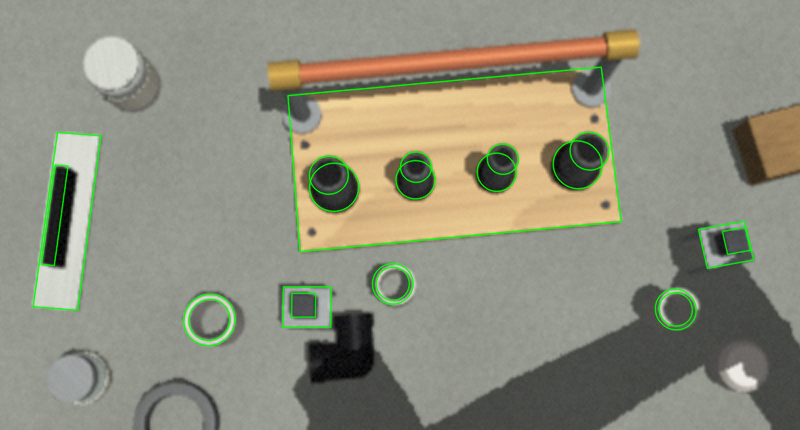

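View pics/v_scene.png

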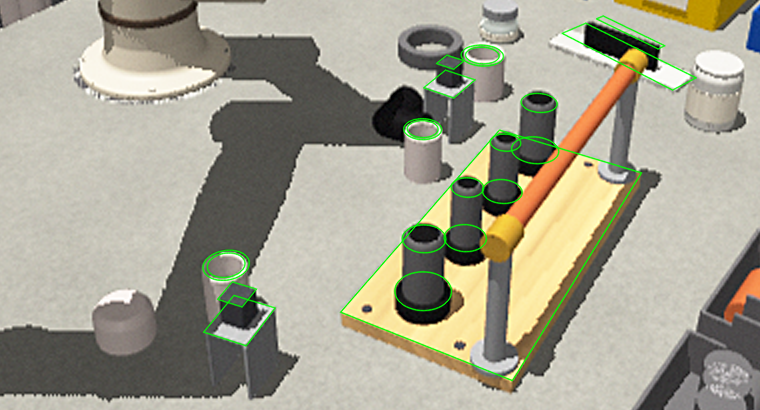

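The fits look right, and the two cameras agree to about 2 to 4 mm, so I average them. Only the straightedge and A scene fits have drifted, so I use the top values there. Start with narrow sleeve C, which goes to the narrow stub at board y -45.

```bash
cat >> h.py <<'E'
BP=np.array([585.8,-57.3,.121])
def bw(x,y): c,s=np.cos(BP[2]),np.sin(BP[2]); return BP[0]+c*x-s*y,BP[1]+s*x+c*y
E
python3 -c "
from h import *
for y in(-135,-45,45,135):print(bw(-20,y))
goto([424,-293.4,140],.121)"
```

```text
(np.float64(582.2414005016877), np.float64(-193.72703679846825))
(np.float64(571.3779544703991), np.float64(-104.3850783448655))
(np.float64(560.5145084391106), np.float64(-15.043119891262748))
(np.float64(549.651062407822), np.float64(74.29883856234))Traceback (most recent call last):
  File "<string>", line 4, in <module>
    goto([424,-293.4,140],.121)
    ~~~~^^^^^^^^^^^^^^^^^^^^^^^
  File "h.py", line 56, in goto
    print("tool shift",R.inv().apply(d).round(1),"turn z",round(-dy,3),"tilt",tz[:2].round(4),"j6",s["joints"][5].round(2),"t",s["clock"].round(2))
                                                                                                                               ^^^^^^^^^^^^^^^^
AttributeError: 'float' object has no attribute 'round'
```

```bash
sed -i 's/,"t",s\["clock"\].round(2))/,"after-turn shift",Ro.from_rotvec([0,0,-(-dy)]).apply(R.inv().apply(d)).round(1),"t",s["clock"],"F",s["contact_force"].round(1),"w",round(s["gripper_width"],1))/' h.py
python3 -c "
from h import *
goto([424,-293.4,140],.121)"
```

```text
tool shift [-294.4  201.3   90.9] turn z -1.334 tilt [-0.0005  0.0012] j6 -0.26 after-turn shift [-264.7 -239.    90.9] t 0.2 F [0.4 0.9 0.2] w 85.7
```

{"name": "send_rows", "arguments": {"series": [[[-36.8,25.2,5],[0,0,0],80],[[-36.8,25.2,5],[0,0,0],80],[[-36.8,25.2,5],[0,0,0],80],[[-36.8,25.2,5],[0,0,0],80],[[-36.8,25.2,5],[0,0,0],80],[[-36.8,25.2,5],[0,0,0],80],[[-36.8,25.2,5],[0,0,0],80],[[-36.8,25.2,5],[0,0,0],80]]}}

```text
clock: 1.0
position: [424.7, -291.8, 191.2]
ee_rot: [-0.178, 0.984, -0.0, 0.0]
contact_force: [1.7, -0.5, 1.0]
gripper_width: 79.7
grasp_force: 0.0
```

{"name": "send_rows", "arguments": {"series": [[[0,0,0],[0,0,-0.14],80],[[0,0,0],[0,0,-0.14],80],[[0,0,0],[0,0,-0.14],80],[[0,0,0],[0,0,-0.14],80],[[0,0,0],[0,0,-0.14],80],[[0,0,0],[0,0,-0.14],80],[[0,0,0],[0,0,-0.14],80],[[0,0,0],[0,0,-0.14],80]]}}

```text
clock: 1.8
position: [423.9, -293.4, 191.2]
ee_rot: [-0.676, 0.737, 0.0, -0.0]
contact_force: [0.1, 0.6, 0.9]
gripper_width: 79.7
grasp_force: 0.0
```

```bash
python3 -c "
from h import *
goto([424,-293.4,140],.121)"
```

```text
tool shift [ 0.  -0.1 51.2] turn z -0.208 tilt [-0.0002  0.0003] j6 0.2 after-turn shift [ 0.1 -0.1 51.2] t 1.8 F [0.1 0.6 0.9] w 79.7
```

{"name": "send_rows", "arguments": {"series": [[[0,0,20],[0,0,-0.104],80],[[0,0,25],[0,0,-0.104],78],[[0,0,30],[0,0,0],75],[[0,0,30],[0,0,0],70],[[0,0,30],[0,0,0],70],[[0,0,18],[0,0,0],70],[[0,0,8],[0,0,0],70],[[0,0,0],[0,0,0],70]]}}

```text
clock: 2.6
position: [423.5, -293.3, 29.4]
ee_rot: [0.747, -0.665, -0.001, 0.0]
contact_force: [-0.8, -0.0, -0.0]
gripper_width: 69.9
grasp_force: 0.0
```

{"name": "send_rows", "arguments": {"series": [[[0,0,0],[0,0,0],55],[[0,0,0],[0,0,0],45],[[0,0,0],[0,0,0],36],[[0,0,0],[0,0,0],36],[[0,0,0],[0,0,0],36],[[0,0,0],[0,0,0],36]]}}

```text
clock: 3.2
position: [425.1, -293.9, 31.9]
ee_rot: [0.747, -0.665, 0.001, -0.0]
contact_force: [0.4, 0.2, 7.0]
gripper_width: 41.3
grasp_force: 61.1
```

```bash
python3 -c "
from h import *
goto([424,-293.4,190],.121)"
```

```text
tool shift [  -0.4    0.6 -158.1] turn z -0.005 tilt [ 0.0028 -0.0013] j6 0.41 after-turn shift [  -0.4    0.6 -158.1] t 3.2 F [0.4 0.2 7. ] w 41.3
```

{"name": "send_rows", "arguments": {"series": [[[0,0,-10],[0,0,0],36],[[0,0,-20],[0,0,0],36],[[0,0,-25],[0,0,0],36],[[0,0,-25],[0,0,0],36],[[0,0,-25],[0,0,0],36],[[0,0,-20],[0,0,0],36],[[0,0,-15],[0,0,0],36],[[0,0,0],[0,0,0],36]]}}

```text
clock: 4.0
position: [425.1, -293.8, 172.9]
ee_rot: [0.747, -0.665, 0.002, -0.001]
contact_force: [0.3, 0.3, -1.4]
gripper_width: 41.2
grasp_force: 60.8
```

```bash
python3 -c "
from h import *
goto([571.4,-104.4,160],.121)"
```

```text
tool shift [-171.4 -167.1   13.3] turn z -0.006 tilt [ 0.0051 -0.0018] j6 0.41 after-turn shift [-170.4 -168.    13.3] t 4.0 F [ 0.3  0.3 -1.4] w 41.2
```

{"name": "send_rows", "arguments": {"series": [[[-15,-15,0],[0,0,0],36],[[-28,-28,0],[0,0,0],36],[[-30,-30,0],[0,0,0],36],[[-30,-30,0],[0,0,0],36],[[-30,-30,0],[0,0,0],36],[[-25,-22,0],[0,0,0],36],[[-13.4,-12.1,0],[0,0,0],36],[[0,0,0],[0,0,0],36]]}}

```text
clock: 4.8
position: [570.9, -102.2, 169.1]
ee_rot: [0.747, -0.664, -0.001, 0.0]
contact_force: [-0.3, -0.3, -1.4]
gripper_width: 41.6
grasp_force: 60.9
```

```bash
python3 -c "
from h import *
goto([571.4,-104.4,160],.121)
s=monitor.read_state();p=s['position'];print(p)
vis=[]
for n in CI:
    im=get_image(n);v=cv2.resize(im,None,fx=4,fy=4,interpolation=cv2.INTER_CUBIC)[:,:,::-1].copy()
    draw(v,n,stubs('LSSL'),BP,k=4)
    c=proj(n,[[571,-104,110]])[0]*4; x,y=c.astype(int); vis.append(v[max(0,y-250):y+250,x-200:x+200])
cv2.imwrite('pics/h1.png',np.hstack(vis))
"
```

```text
tool shift [ 2.2 -0.3  9.1] turn z -0.003 tilt [-0.0017  0.0002] j6 0.02 after-turn shift [ 2.2 -0.2  9.1] t 4.8 F [-0.3 -0.3 -1.4] w 41.6
[ 570.90657765 -102.24898648  169.079434  ]
```

View pics/h1.png

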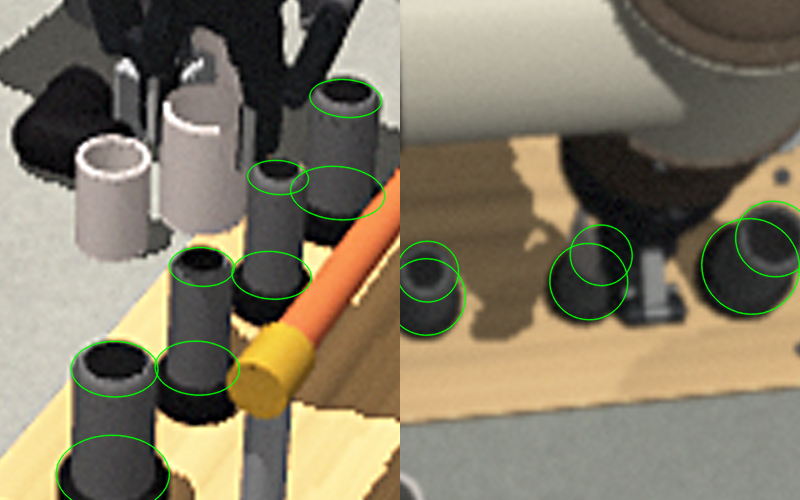

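The picture shows the held sleeve over the narrow stub: in the left half, the sleeve's bottom is at about (203,225) and the stub top at about (200,265). I correct the 2 mm lag and lower slowly.

{"name": "send_rows", "arguments": {"series": [[[2.2,-0.2,8],[0,0,0],36],[[0,0,10],[0,0,0],36],[[0,0,6],[0,0,0],36],[[0,0,4],[0,0,0],36],[[0,0,4],[0,0,0],36],[[0,0,3],[0,0,0],36],[[0,0,3],[0,0,0],36]]}}

```text
clock: 5.6
position: [572.0, -105.4, 133.9]
ee_rot: [0.747, -0.665, 0.001, -0.001]
contact_force: [-2.0, 6.5, 9.6]
gripper_width: 41.3
grasp_force: 61.8
```

```bash
python3 -c "
from h import *
goto([571.4,-104.4,69],.121)"
```

```text
tool shift [-1.   0.8 64.9] turn z -0.005 tilt [0.0033 0.0008] j6 0.02 after-turn shift [-1.   0.7 64.9] t 5.6 F [-2.   6.5  9.6] w 41.3
```

{"name": "send_rows", "arguments": {"series": [[[-1.5,0.4,0],[0,0,0],36],[[-1,0.2,0],[0,0,0],36],[[0,0,0],[0,0,0],36]]}}

```text
clock: 5.9
position: [570.5, -103.3, 132.4]
ee_rot: [0.747, -0.665, 0.0, -0.001]
contact_force: [1.7, 2.2, 0.1]
gripper_width: 41.3
grasp_force: 60.8
```

{"name": "send_rows", "arguments": {"series": [[[0,0,3],[0,0,0],36],[[0,0,3],[0,0,0],36],[[0,0,3],[0,0,0],36],[[0,0,0],[0,0,0],36]]}}

```text
clock: 6.3
position: [570.5, -103.1, 122.7]
ee_rot: [0.747, -0.665, 0.0, -0.001]
contact_force: [2.2, 5.8, -1.0]
gripper_width: 41.3
grasp_force: 60.9
```

{"name": "send_rows", "arguments": {"series": [[[-0.8,-0.3,5],[0,0,0],36],[[0,0,8],[0,0,0],36],[[0,0,8],[0,0,0],36],[[0,0,8],[0,0,0],36],[[0,0,8],[0,0,0],36],[[0,0,5],[0,0,0],36],[[0,0,4],[0,0,0],36]]}}

```text
clock: 7.0
position: [570.4, -102.6, 76.5]
ee_rot: [0.747, -0.665, -0.0, -0.0]
contact_force: [0.6, 4.6, 1.3]
gripper_width: 41.4
grasp_force: 61.1
```

{"name": "send_rows", "arguments": {"series": [[[-0.6,0,2],[0,0,0],36],[[0,0,2],[0,0,0],36],[[0,0,2],[0,0,0],36],[[0,0,1.5],[0,0,0],36],[[0,0,0],[0,0,0],36]]}}

```text
clock: 7.5
position: [570.2, -102.4, 70.0]
ee_rot: [0.747, -0.665, 0.0, -0.0]
contact_force: [1.4, 3.4, 1.3]
gripper_width: 41.0
grasp_force: 61.1
```

{"name": "send_rows", "arguments": {"series": [[[0,0,1.5],[0,0,0],36],[[0,0,1.5],[0,0,0],36],[[0,0,0],[0,0,0],36]]}}

```text
clock: 7.8
position: [570.3, -102.4, 69.8]
ee_rot: [0.747, -0.665, 0.001, -0.0]
contact_force: [-3.4, 6.5, 16.3]
gripper_width: 41.1
grasp_force: 62.7
```

{"name": "send_rows", "arguments": {"series": [[[0,0,-1.5],[0,0,0],36],[[0,0,0],[0,0,0],50],[[0,0,0],[0,0,0],65],[[0,0,0],[0,0,0],75],[[0,0,-15],[0,0,0],75],[[0,0,-30],[0,0,0],75],[[0,0,-30],[0,0,0],75],[[0,0,-30],[0,0,0],75]]}}

```text
clock: 8.6
position: [569.2, -102.8, 173.5]
ee_rot: [0.746, -0.665, -0.001, 0.001]
contact_force: [0.6, 0.4, 0.4]
gripper_width: 75.3
grasp_force: 0.0
```

```bash
python3 -c "
from h import *
goto([441.5,6.8,175],.121)"
```

```text
tool shift [-123.5  114.4   -1.2] turn z -0.006 tilt [-0.0028 -0.0005] j6 0.01 after-turn shift [-124.2  113.6   -1.2] t 8.6 F [0.6 0.4 0.4] w 75.3
```

{"name": "send_rows", "arguments": {"series": [[[-15,14,0],[0,0,-0.005],75],[[-30,28,0],[0,0,0],75],[[-32,28,0],[0,0,0],75],[[-30,28,0],[0,0,0],75],[[-16.5,16,0],[0,0,0],75],[[0,0,0],[0,0,0],72],[[0,0,20],[0,0,0],72],[[0,0,20],[0,0,0],72]]}}

```text
clock: 9.4
position: [442.9, 6.6, 133.2]
ee_rot: [0.748, -0.663, 0.001, -0.001]
contact_force: [-0.5, 0.9, 0.1]
gripper_width: 71.9
grasp_force: 0.0
```

```bash
python3 -c "
from h import *
goto([441.5,6.8,30],.121)"
```

```text
tool shift [ -0.4   1.6 103.2] turn z -0.001 tilt [0.0016 0.0003] j6 -0.26 after-turn shift [ -0.4   1.6 103.2] t 9.4 F [-0.5  0.9  0.1] w 71.9
```

{"name": "send_rows", "arguments": {"series": [[[-0.4,0.6,25],[0,0,0],72],[[0,0,28],[0,0,0],70],[[0,0,28],[0,0,0],70],[[0,0,15],[0,0,0],70],[[0,0,7],[0,0,0],70],[[0,0,0],[0,0,0],70]]}}

```text
clock: 10.0
position: [441.4, 6.4, 29.3]
ee_rot: [0.748, -0.664, -0.001, 0.001]
contact_force: [-0.1, 0.0, 1.0]
gripper_width: 70.2
grasp_force: 0.0
```

{"name": "send_rows", "arguments": {"series": [[[0,0,0],[0,0,0],55],[[0,0,0],[0,0,0],45],[[0,0,0],[0,0,0],36],[[0,0,0],[0,0,0],36],[[0,0,0],[0,0,0],36],[[0,0,0],[0,0,0],36]]}}

```text
clock: 10.6
position: [442.4, 7.2, 31.6]
ee_rot: [0.748, -0.663, 0.001, -0.001]
contact_force: [-1.2, -0.7, 5.7]
gripper_width: 41.5
grasp_force: 60.7
```

{"name": "send_rows", "arguments": {"series": [[[0,0,-10],[0,0,0],36],[[0,0,-20],[0,0,0],36],[[0,0,-25],[0,0,0],36],[[0,0,-25],[0,0,0],36],[[0,0,-25],[0,0,0],36],[[0,0,-18],[0,0,0],36],[[0,0,-10],[0,0,0],36],[[0,0,0],[0,0,0],36]]}}

```text
clock: 11.4
position: [442.1, 7.3, 164.8]
ee_rot: [0.748, -0.663, 0.001, -0.002]
contact_force: [-0.1, 0.8, -2.0]
gripper_width: 41.4
grasp_force: 60.9
```

```bash
python3 -c "
from h import *
goto([559.6,-13.5,164],.121)"
```

```text
tool shift [  34.7 -114.2    1.1] turn z -0.001 tilt [0.0032 0.0014] j6 -0.27 after-turn shift [  34.8 -114.1    1.1] t 11.4 F [-0.1  0.8 -2. ] w 41.4
```

{"name": "send_rows", "arguments": {"series": [[[4,-14,0],[0,0,0],36],[[8,-28,0],[0,0,0],36],[[9,-30,0],[0,0,0],36],[[8,-24,0],[0,0,0],36],[[5.8,-18,0],[0,0,0],36],[[0,0,0],[0,0,0],36],[[0,0,0],[0,0,0],36]]}}

```text
clock: 12.1
position: [557.7, -14.0, 161.5]
ee_rot: [0.748, -0.664, -0.001, 0.001]
contact_force: [-0.4, -0.8, -1.2]
gripper_width: 41.6
grasp_force: 61.0
```

```bash
python3 -c "
from h import *
goto([559.6,-13.5,134],.121)"
```

```text
tool shift [-0.3 -2.  27.5] turn z -0.002 tilt [-0.0039 -0.0003] j6 -0.15 after-turn shift [-0.3 -2.  27.5] t 12.1 F [-0.4 -0.8 -1.2] w 41.6
```

{"name": "send_rows", "arguments": {"series": [[[-0.3,-1.5,8],[0,0,0],36],[[0,0,8],[0,0,0],36],[[0,0,5],[0,0,0],36],[[0,0,4],[0,0,0],36],[[0,0,3],[0,0,0],36],[[0,0,0],[0,0,0],36]]}}

```text
clock: 12.7
position: [560.1, -13.4, 134.9]
ee_rot: [0.748, -0.663, -0.0, 0.0]
contact_force: [0.1, 0.4, -0.3]
gripper_width: 41.4
grasp_force: 61.0
```

{"name": "send_rows", "arguments": {"series": [[[0,0,3],[0,0,0],36],[[0,0,3],[0,0,0],36],[[0,0,3],[0,0,0],36],[[0,0,2],[0,0,0],36],[[0,0,0],[0,0,0],36]]}}

```text
clock: 13.2
position: [560.5, -13.0, 124.0]
ee_rot: [0.748, -0.663, -0.0, -0.0]
contact_force: [0.6, 2.9, -2.3]
gripper_width: 41.9
grasp_force: 61.0
```

{"name": "send_rows", "arguments": {"series": [[[-0.8,0,5],[0,0,0],36],[[0,0,8],[0,0,0],36],[[0,0,10],[0,0,0],36],[[0,0,10],[0,0,0],36],[[0,0,8],[0,0,0],36],[[0,0,5],[0,0,0],36],[[0,0,4],[0,0,0],36],[[0,0,0],[0,0,0],36]]}}

```text
clock: 14.0
position: [560.1, -12.6, 73.6]
ee_rot: [0.748, -0.663, -0.0, 0.0]
contact_force: [1.9, 1.5, -2.1]
gripper_width: 41.6
grasp_force: 60.9
```

{"name": "send_rows", "arguments": {"series": [[[0,0,1.5],[0,0,0],36],[[0,0,1.5],[0,0,0],36],[[0,0,1.5],[0,0,0],36],[[0,0,0],[0,0,0],36]]}}

```text
clock: 14.4
position: [560.3, -12.6, 69.8]
ee_rot: [0.748, -0.663, 0.0, -0.0]
contact_force: [0.9, 2.5, -1.1]
gripper_width: 42.1
grasp_force: 61.0
```

{"name": "send_rows", "arguments": {"series": [[[0,0,1.5],[0,0,0],36],[[0,0,1.5],[0,0,0],36],[[0,0,1],[0,0,0],36],[[0,0,0],[0,0,0],36]]}}

```text
clock: 14.8
position: [560.4, -12.6, 69.5]
ee_rot: [0.749, -0.663, 0.001, -0.0]
contact_force: [-7.3, 2.4, 18.5]
gripper_width: 41.6
grasp_force: 63.0
```

{"name": "send_rows", "arguments": {"series": [[[0,0,-2],[0,0,0],36],[[0,0,0],[0,0,0],50],[[0,0,0],[0,0,0],65],[[0,0,0],[0,0,0],80],[[0,0,-15],[0,0,0],80],[[0,0,-30],[0,0,0],80],[[0,0,-30],[0,0,0],80],[[0,0,-30],[0,0,0],80]]}}

```text
clock: 15.6
position: [559.9, -12.8, 173.3]
ee_rot: [0.748, -0.663, -0.0, 0.001]
contact_force: [-0.3, 0.3, -0.2]
gripper_width: 79.9
grasp_force: 0.0
```

```bash
sed -i 's/^BP=.*/BP=np.array([585.2,-55.8,.121])/' h.py; python3 -c "
from h import *
for n in CI:
    im=get_image(n); cv2.imwrite('pics/a_%s.png'%n,im[:,:,::-1])
    print(n,fit(im,n,M['L'],[399.4,199.5,0],False))
print(bw(-20,135))
goto([400,198.5,175],.121)"
```

```text
scene (array([417.50590976, 200.04741148,   0.        ]), np.float64(10.883900753931977))
top (array([410.24602295,  96.12039411,   0.        ]), np.float64(9.68061135002785))
(np.float64(549.0510624078221), np.float64(75.79883856234))
tool shift [-229.1  136.4    0.9] turn z -0.0 tilt [0.0088 0.0008] j6 -0.15 after-turn shift [-229.1  136.3    0.9] t 15.7 F [0.5 0.4 0.3] w 80.0
```

View pics/a_top.png

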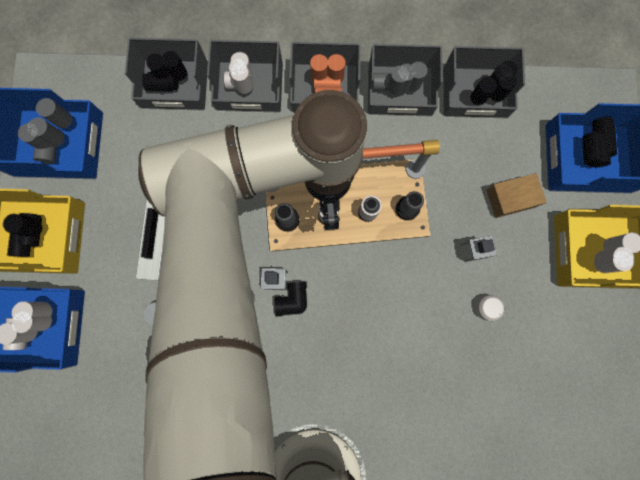

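The arm hides A in the top view. I check A in the scene view.

```bash
python3 -c "
from h import *
im=cv2.imread('pics/a_scene.png')
v=cv2.resize(im,None,fx=4,fy=4,interpolation=cv2.INTER_CUBIC)
cyl=[circ(27,60),circ(21.5,60),circ(27,0)]
draw(v,'scene',cyl,[402,196,0],k=4)
g=im[:,:,::-1]
print(fit(g,'scene',cyl,[402,196,0],False),fit(g,'scene',cyl,[410,196,0],False))
cv2.imwrite('pics/a_crop.png',v[760:1160,1100:1600])"
```

```text
(array([417.15486177, 199.39451103,   0.        ]), np.float64(9.687739624403251)) (array([417.09112604, 199.35683708,   0.        ]), np.float64(9.688025011245786))
```

View pics/a_crop.png

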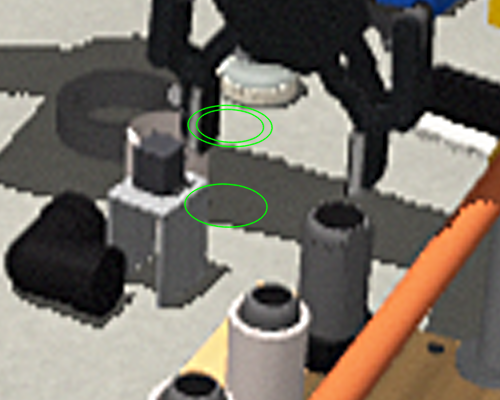

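A has been knocked: it now sits behind saddle S1, at crop (170,140). I move the arm aside to measure it from above.

{"name": "send_rows", "arguments": {"series": [[[15,2,0],[0,0,0],80],[[32,4,-5],[0,0,0],80],[[36,4,-5],[0,0,0],80],[[36,4,-5],[0,0,0],80],[[36,4,-5],[0,0,0],80],[[36,4,0],[0,0,0],80],[[32,4,0],[0,0,0],80],[[20,2,0],[0,0,0],80]]}}

```text
clock: 16.5
position: [560.0, -260.1, 190.6]
ee_rot: [0.747, -0.664, -0.002, 0.001]
contact_force: [0.1, 0.6, -0.4]
gripper_width: 80.0
grasp_force: 0.0
```

```bash
python3 -c "
from h import *
b=back('scene',317.5,222,60);print(b)
n='top';im=get_image(n)
v=cv2.resize(im,None,fx=3,fy=3,interpolation=cv2.INTER_CUBIC)[:,:,::-1].copy()
for k,m,p0,yw in (('A','L',[b[0],b[1],0],0),('S1','sad',[415,96.4,.03],1),('board','board',[584.8,-56,.119],1)):
    mm=M[m]+(stubs('LSSL')[:2]+stubs('LSSL')[-2:] if k=='board' else [])
    p,s=fit(im,n,mm,p0,yw);print(k,p.round(3),s);draw(v,n,mm,p,k=3)
    if k=='A':A=p
cv2.imwrite('pics/b_top.png',v[480:1050,500:1300])
goto([A[0]+.5,A[1]-.8,175],.121)"
```

```text
[375.25284875 168.92835199  60.        ]
A [372.02 170.25   0.  ] 12.650546143900034
S1 [4.14981e+02 9.64530e+01 3.50000e-02] 8.258315806265454
board [ 5.85234e+02 -5.62570e+01  1.22000e-01] 7.201583882826326
tool shift [-450.1  136.4   16.1] turn z -0.005 tilt [-0.0039 -0.0001] j6 0.29 after-turn shift [-450.8  134.    16.1] t 16.55 F [ 1.8 -1.3  0.6] w 80.4
```

View pics/b_top.png

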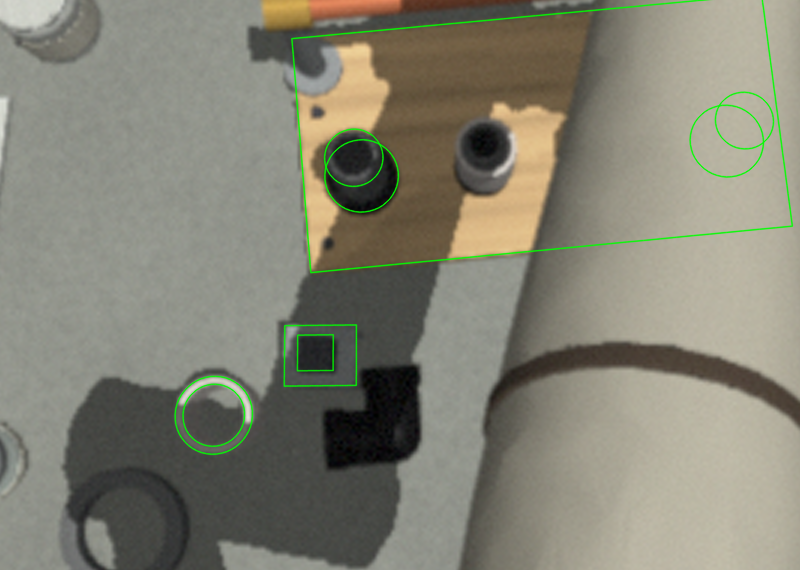

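{"name": "send_rows", "arguments": {"series": [[[-25,8,0],[0,0,-0.005],80],[[-42,13,0],[0,0,0],80],[[-44,13,0],[0,0,0],80],[[-44,13,0],[0,0,0],80],[[-44,13,0],[0,0,0],80],[[-44,13,0],[0,0,0],80],[[-44,13,0],[0,0,0],80],[[-44,13,0],[0,0,0],80]]}}

```text
clock: 17.35
position: [420.4, 59.6, 191.7]
ee_rot: [0.75, -0.662, -0.0, 0.001]
contact_force: [0.8, 1.3, -0.1]
gripper_width: 79.9
grasp_force: 0.0
```

```bash
python3 -c "
from h import *
goto([372.4,169.6,130],.121)"
```

```text
tool shift [-115.2   33.9   61.6] turn z 0.003 tilt [-0.0022 -0.0011] j6 -0.4 after-turn shift [-115.1   34.3   61.6] t 17.35 F [ 0.8  1.3 -0.1] w 79.9
```

{"name": "send_rows", "arguments": {"series": [[[-40,12,0],[0,0,0.003],80],[[-40,12,0],[0,0,0],80],[[-25,7,10],[0,0,0],80],[[-8,2,20],[0,0,0],80],[[0,0,30],[0,0,0],80],[[0,0,0],[0,0,0],80]]}}

```text
clock: 17.95
position: [372.6, 164.6, 129.0]
ee_rot: [0.749, -0.663, -0.001, 0.005]
contact_force: [-0.6, 0.1, -0.2]
gripper_width: 79.9
grasp_force: 0.0
```

```bash
python3 -c "
from h import *
goto([372.4,169.6,30],.121)"
```

```text
tool shift [-5.6 -1.3 99. ] turn z 0.001 tilt [-0.0081 -0.0071] j6 -0.7 after-turn shift [-5.6 -1.3 99. ] t 17.95 F [-0.6  0.1 -0.2] w 79.9
```

{"name": "send_rows", "arguments": {"series": [[[-5,-1,10],[0,0,0],80],[[0,0,25],[0,0,0],80],[[0,0,28],[0,0,0],80],[[0,0,20],[0,0,0],80],[[0,0,10],[0,0,0],80],[[0,0,4],[0,0,0],80],[[0,0,0],[0,0,0],80]]}}

```text
clock: 18.65
position: [376.4, 172.3, 35.9]
ee_rot: [0.749, -0.663, 0.0, -0.0]
contact_force: [0.0, 0.3, -0.1]
gripper_width: 80.0
grasp_force: 0.0
```

```bash
python3 -c "
from h import *
goto([372.4,169.6,30],.121);s=monitor.read_state();print(s['position'],s['joints'])"
```

```text
tool shift [2.1 4.3 5.9] turn z 0.001 tilt [ 0.0002 -0.    ] j6 -0.7 after-turn shift [2.1 4.3 5.9] t 18.65 F [ 0.   0.3 -0.1] w 80.0
[376.4021716  172.25124927  35.85293885] [ 8.25629241e-01  3.07734766e-01 -7.40141554e-01  2.91979432e-04
 -5.22800411e-01 -7.04207471e-01]
```

{"name": "send_rows", "arguments": {"series": [[[2.1,4.3,4],[0,0,0],80],[[0,0,1],[0,0,0],75],[[0,0,0],[0,0,0],60],[[0,0,0],[0,0,0],48],[[0,0,0],[0,0,0],46],[[0,0,0],[0,0,0],46],[[0,0,0],[0,0,0],46],[[0,0,0],[0,0,0],46]]}}

```text
clock: 19.45
position: [372.2, 169.8, 31.6]
ee_rot: [0.749, -0.662, 0.0, -0.001]
contact_force: [-1.5, -1.2, 4.9]
gripper_width: 51.6
grasp_force: 62.6
```

{"name": "send_rows", "arguments": {"series": [[[0,0,-10],[0,0,0],46],[[0,0,-20],[0,0,0],46],[[0,0,-25],[0,0,0],46],[[0,0,-25],[0,0,0],46],[[0,0,-25],[0,0,0],46],[[0,0,-18],[0,0,0],46],[[0,0,-10],[0,0,0],46],[[0,0,0],[0,0,0],46]]}}

```text
clock: 20.25
position: [372.3, 170.0, 164.8]
ee_rot: [0.749, -0.663, 0.0, -0.002]
contact_force: [-1.2, 0.1, -1.5]
gripper_width: 51.5
grasp_force: 62.9
```

```bash
python3 -c "
from h import *
print(bw(-20,135))
goto([*bw(-20,135),166],.121)"
```

```text
(np.float64(549.0510624078221), np.float64(75.79883856234))
tool shift [ 115. -164.   -1.] turn z 0.001 tilt [0.0021 0.0023] j6 -0.71 after-turn shift [ 114.8 -164.1   -1. ] t 20.25 F [-1.2  0.1 -1.5] w 51.5
```

{"name": "send_rows", "arguments": {"series": [[[12,-18,-2],[0,0,0],46],[[20,-28,-2],[0,0,0],46],[[22,-32,-1],[0,0,0],46],[[22,-32,0],[0,0,0],46],[[20,-28,0],[0,0,0],46],[[12,-17,0],[0,0,0],46],[[7,-9,0],[0,0,0],46],[[0,0,0],[0,0,0],46]]}}

```text
clock: 21.05
position: [548.7, 74.6, 167.1]
ee_rot: [0.748, -0.663, -0.001, 0.001]
contact_force: [-0.6, 0.3, -1.4]
gripper_width: 51.9
grasp_force: 63.0
```

```bash
python3 -c "
from h import *
goto([549.3,76.2,134],.121)"
```

```text
tool shift [-1.5 -0.9 33.1] turn z -0.001 tilt [-0.0027 -0.0009] j6 -0.31 after-turn shift [-1.5 -0.9 33.1] t 21.05 F [-0.6  0.3 -1.4] w 51.9
```

{"name": "send_rows", "arguments": {"series": [[[-1.3,-0.5,8],[0,0,0],46],[[0,0,10],[0,0,0],46],[[0,0,6],[0,0,0],46],[[0,0,4],[0,0,0],46],[[0,0,3],[0,0,0],46],[[0,0,0],[0,0,0],46]]}}

```text
clock: 21.65
position: [548.7, 76.8, 137.5]
ee_rot: [0.749, -0.663, -0.0, 0.0]
contact_force: [0.6, -0.3, -1.1]
gripper_width: 51.7
grasp_force: 63.0
```

{"name": "send_rows", "arguments": {"series": [[[0,0,2],[0,0,0],46],[[0,0,2],[0,0,0],46],[[0,0,2],[0,0,0],46],[[0,0,0],[0,0,0],46]]}}

```text
clock: 22.05
position: [548.9, 76.5, 131.6]
ee_rot: [0.749, -0.663, -0.0, 0.0]
contact_force: [1.3, -0.2, -1.3]
gripper_width: 51.8
grasp_force: 63.0
```

{"name": "send_rows", "arguments": {"series": [[[0,0,3],[0,0,0],46],[[0,0,3],[0,0,0],46],[[0,0,3],[0,0,0],46],[[0,0,2],[0,0,0],46],[[0,0,0],[0,0,0],46]]}}

```text
clock: 22.55
position: [548.9, 76.5, 120.4]
ee_rot: [0.749, -0.663, -0.0, 0.0]
contact_force: [-0.0, -1.1, -2.0]
gripper_width: 51.8
grasp_force: 63.0
```

Clean entry. I lower it home.

{"name": "send_rows", "arguments": {"series": [[[0,0,6],[0,0,0],46],[[0,0,10],[0,0,0],46],[[0,0,10],[0,0,0],46],[[0,0,10],[0,0,0],46],[[0,0,6],[0,0,0],46],[[0,0,4],[0,0,0],46],[[0,0,2],[0,0,0],46],[[0,0,0],[0,0,0],46]]}}

```text
clock: 23.35
position: [548.9, 76.5, 72.4]
ee_rot: [0.749, -0.663, -0.0, 0.0]
contact_force: [1.3, -3.3, -3.0]
gripper_width: 52.0
grasp_force: 62.9
```

{"name": "send_rows", "arguments": {"series": [[[0,0,1.5],[0,0,0],46],[[0,0,1.5],[0,0,0],46],[[0,0,1.5],[0,0,0],46],[[0,0,0],[0,0,0],46]]}}

```text
clock: 23.75
position: [549.4, 76.6, 69.7]
ee_rot: [0.749, -0.662, 0.0, -0.0]
contact_force: [-1.1, -2.3, 6.2]
gripper_width: 51.3
grasp_force: 63.8
```

{"name": "send_rows", "arguments": {"series": [[[0,0,-2],[0,0,0],46],[[0,0,0],[0,0,0],58],[[0,0,0],[0,0,0],70],[[0,0,0],[0,0,0],80],[[0,0,-15],[0,0,0],80],[[0,0,-30],[0,0,0],80],[[0,0,-30],[0,0,0],80],[[0,0,-25],[0,0,0],70]]}}

```text
clock: 24.55
position: [549.2, 77.0, 171.8]
ee_rot: [0.749, -0.663, 0.0, -0.001]
contact_force: [0.1, 0.7, -0.9]
gripper_width: 70.6
grasp_force: 0.0
```

```bash
python3 -c "
from h import *
goto([415.4,96,150],.04)
n='scene';im=get_image(n)
v=cv2.resize(im,None,fx=4,fy=4,interpolation=cv2.INTER_CUBIC)[:,:,::-1].copy()
cv2.imwrite('pics/c_scene.png',v[900:1450,1080:1680])"
```

```text
tool shift [-35.2 130.5  21.7] turn z 0.082 tilt [0.001  0.0005] j6 -0.31 after-turn shift [-24.3 133.   21.7] t 24.55 F [ 0.1  0.7 -0.9] w 70.6
```

View pics/c_scene.png

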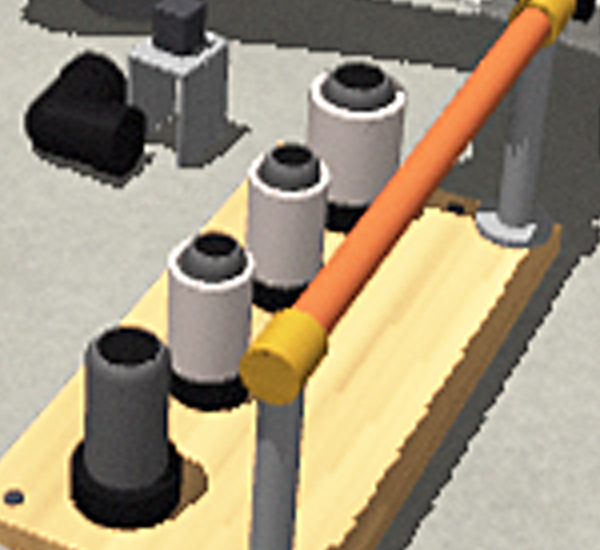

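All three sleeves are home: the tops at (210,245), (290,155) and (357,80) are level with each other, each on its collar. Now saddle S1.

{"name": "send_rows", "arguments": {"series": [[[0,0,0],[0,0,0.082],70],[[-3,18,0],[0,0,0],70],[[-5,32,0],[0,0,0],70],[[-6,34,0],[0,0,0],70],[[-6,32,5],[0,0,0],70],[[-4.3,17,15],[0,0,0],65],[[0,0,15],[0,0,0],60],[[0,0,0],[0,0,0],60]]}}

```text
clock: 25.4
position: [413.5, 95.2, 134.0]
ee_rot: [0.721, -0.693, -0.001, 0.002]
contact_force: [-0.4, -0.1, 0.7]
gripper_width: 59.7
grasp_force: 0.0
```

```bash
python3 -c "
from h import *
goto([415.4,96,74],.04)"
```

```text
tool shift [-0.8 -2.1 60. ] turn z 0.001 tilt [-0.0032 -0.0015] j6 -0.57 after-turn shift [-0.8 -2.1 60. ] t 25.4 F [-0.4 -0.1  0.7] w 59.7
```

{"name": "send_rows", "arguments": {"series": [[[-0.7,-1.5,15],[0,0,0],55],[[0,0,20],[0,0,0],50],[[0,0,15],[0,0,0],50],[[0,0,8],[0,0,0],50],[[0,0,0],[0,0,0],50]]}}

```text
clock: 25.9
position: [416.6, 96.2, 76.8]
ee_rot: [0.721, -0.693, -0.0, 0.001]
contact_force: [-1.0, -0.8, 0.8]
gripper_width: 49.9
grasp_force: 0.0
```

{"name": "send_rows", "arguments": {"series": [[[0,0,0],[0,0,0],35],[[0,0,0],[0,0,0],20],[[0,0,0],[0,0,0],18],[[0,0,0],[0,0,0],18],[[0,0,0],[0,0,0],18],[[0,0,0],[0,0,0],18]]}}

```text
clock: 26.5
position: [417.2, 96.8, 78.2]
ee_rot: [0.721, -0.693, 0.0, -0.001]
contact_force: [-2.0, -0.3, 7.1]
gripper_width: 22.6
grasp_force: 59.6
```

{"name": "send_rows", "arguments": {"series": [[[0,0,-10],[0,0,0],18],[[0,0,-22],[0,0,0],18],[[0,0,-28],[0,0,0],18],[[0,0,-32],[0,0,0],18],[[0,0,-32],[0,0,0],18],[[0,0,-32],[0,0,0],18],[[0,0,-22],[0,0,0],18],[[0,0,-12],[0,0,0],18]]}}

```text
clock: 27.3
position: [416.9, 96.5, 269.8]
ee_rot: [0.721, -0.693, 0.0, -0.002]
contact_force: [0.0, -0.0, -2.4]
gripper_width: 22.9
grasp_force: 59.1
```

```bash
python3 -c "
from h import *
print(bw(70,60),bw(70,-60))
goto([*bw(70,60),265],.121)"
```

```text
(np.float64(647.4458925541654), np.float64(12.210652548959622)) (np.float64(661.9304872625502), np.float64(-106.91195872251072))
tool shift [  93.4 -227.     5.3] turn z -0.081 tilt [0.0031 0.002 ] j6 -0.57 after-turn shift [ 111.5 -218.7    5.3] t 27.3 F [ 0.  -0.  -2.4] w 22.9
```

{"name": "send_rows", "arguments": {"series": [[[0,0,0],[0,0,-0.081],18],[[11,-22,0],[0,0,0],18],[[19,-37,0],[0,0,0],18],[[20,-40,0],[0,0,0],18],[[20,-40,0],[0,0,0],18],[[20,-40,0],[0,0,0],18],[[14,-26,0],[0,0,0],18],[[7.5,-13.7,0],[0,0,0],18]]}}

```text
clock: 28.1
position: [648.7, 10.8, 265.7]
ee_rot: [0.748, -0.664, -0.001, 0.001]
contact_force: [-1.3, 0.7, -1.7]
gripper_width: 23.0
grasp_force: 59.1
```

{"name": "send_rows", "arguments": {"series": [[[0,0,0],[0,0,0],18]]}}

```text
clock: 28.2
position: [648.1, 11.0, 265.5]
ee_rot: [0.748, -0.664, -0.001, 0.001]
contact_force: [0.2, -0.5, -3.1]
gripper_width: 23.1
grasp_force: 59.1
```

```bash
python3 -c "
from h import *
goto([*bw(70,60),189],.121)"
```

```text
tool shift [-1.2  0.3 76.5] turn z -0.002 tilt [-0.0026 -0.0004] j6 -0.15 after-turn shift [-1.2  0.3 76.5] t 28.2 F [ 0.2 -0.5 -3.1] w 23.1
```

{"name": "send_rows", "arguments": {"series": [[[0,0,10],[0,0,0],18],[[0,0,8],[0,0,0],18],[[0,0,6],[0,0,0],18],[[0,0,6],[0,0,0],18],[[0,0,6],[0,0,0],18],[[0,0,6],[0,0,0],18]]}}

```text
clock: 28.8
position: [647.1, 12.3, 225.0]
ee_rot: [0.749, -0.663, 0.0, -0.0]
contact_force: [0.2, 0.4, -1.9]
gripper_width: 22.7
grasp_force: 59.2
```

{"name": "send_rows", "arguments": {"series": [[[0,0,10],[0,0,0],18],[[0,0,10],[0,0,0],18],[[0,0,7],[0,0,0],18],[[0,0,4],[0,0,0],18],[[0,0,2],[0,0,0],18],[[0,0,0],[0,0,0],18]]}}

```text
clock: 29.4
position: [647.2, 12.1, 192.1]
ee_rot: [0.749, -0.663, -0.0, 0.0]
contact_force: [-0.3, -0.7, -1.2]
gripper_width: 23.0
grasp_force: 59.2
```

{"name": "send_rows", "arguments": {"series": [[[0,0,4],[0,0,0],18],[[0,0,2],[0,0,0],18],[[0,0,2],[0,0,0],18],[[0,0,1],[0,0,0],18],[[0,0,0],[0,0,0],18]]}}

```text
clock: 29.9
position: [647.2, 12.1, 183.3]
ee_rot: [0.749, -0.663, 0.0, 0.0]
contact_force: [-0.5, 0.4, -2.4]
gripper_width: 22.8
grasp_force: 59.3
```

{"name": "send_rows", "arguments": {"series": [[[0,0,1],[0,0,0],18],[[0,0,1],[0,0,0],18],[[0,0,0],[0,0,0],18]]}}

```text
clock: 30.2
position: [647.4, 12.1, 183.0]
ee_rot: [0.749, -0.663, 0.001, -0.0]
contact_force: [-2.8, 0.7, 4.5]
gripper_width: 22.9
grasp_force: 60.0
```

{"name": "send_rows", "arguments": {"series": [[[0,0,-1],[0,0,0],18],[[0,0,0],[0,0,0],26],[[0,0,0],[0,0,0],34],[[0,0,0],[0,0,0],50],[[0,0,-10],[0,0,0],60],[[0,0,-30],[0,0,0],60],[[0,0,-30],[0,0,0],60],[[0,0,-10],[0,0,0],60]]}}

```text
clock: 31.0
position: [649.0, 12.0, 267.1]
ee_rot: [0.749, -0.663, 0.003, -0.003]
contact_force: [0.3, -0.1, 0.5]
gripper_width: 59.9
grasp_force: 0.0
```

```bash
python3 -c "
from h import *
goto([492.4,-343.5,263],.212)"
```

```text
tool shift [334.  198.5   2.8] turn z -0.091 tilt [0.0076 0.0004] j6 -0.15 after-turn shift [314.6 227.9   2.8] t 31.0 F [ 0.3 -0.1  0.5] w 59.9
```

{"name": "send_rows", "arguments": {"series": [[[0,0,0],[0,0,-0.091],60],[[20,15,0],[0,0,0],60],[[34,25,0],[0,0,0],60],[[36,26,0],[0,0,0],60],[[36,26,0],[0,0,0],60],[[36,26,0],[0,0,0],60],[[36,26,0],[0,0,0],60],[[36,26,0],[0,0,0],60]]}}

```text
clock: 31.8
position: [529.2, -253.9, 262.5]
ee_rot: [0.778, -0.628, 0.0, -0.0]
contact_force: [0.5, 0.2, -0.1]
gripper_width: 60.3
grasp_force: 0.0
```

{"name": "send_rows", "arguments": {"series": [[[36,26,5],[0,0,0],60],[[30,20,15],[0,0,0],60],[[16,11,25],[0,0,0],60],[[0,0,30],[0,0,0],60],[[0,0,30],[0,0,0],60],[[0,0,20],[0,0,0],60],[[0,0,0],[0,0,0],60]]}}

```text
clock: 32.5
position: [489.7, -343.7, 133.9]
ee_rot: [0.778, -0.629, -0.004, 0.001]
contact_force: [0.2, 0.5, 0.1]
gripper_width: 60.1
grasp_force: 0.0
```

```bash
python3 -c "
from h import *
goto([493.8,-345,78],.212)
for n in CI:
    im=get_image(n); cv2.imwrite('pics/d_%s.png'%n,im[:,:,::-1])"
```

```text
tool shift [ 2.4 -4.1 55.9] turn z -0.001 tilt [-0.0066  0.0033] j6 0.55 after-turn shift [ 2.4 -4.1 55.9] t 32.5 F [0.2 0.5 0.1] w 60.1
```

View pics/d_scene.png

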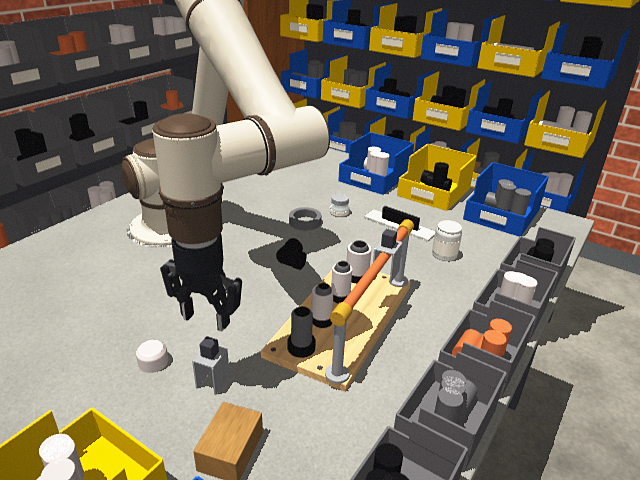

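Saddle S1 hangs on the pipe at (390,240), and S2 is still at (210,365) below the gripper. Next I grip S2.

{"name": "send_rows", "arguments": {"series": [[[1.8,-3,12],[0,0,0],55],[[0,0,20],[0,0,0],50],[[0,0,12],[0,0,0],50],[[0,0,8],[0,0,0],50],[[0,0,3],[0,0,0],50],[[0,0,0],[0,0,0],50]]}}

```text
clock: 33.2
position: [495.2, -345.8, 82.3]
ee_rot: [0.778, -0.628, -0.0, 0.0]
contact_force: [-0.4, 0.6, -0.2]
gripper_width: 49.8
grasp_force: 0.0
```

{"name": "send_rows", "arguments": {"series": [[[0,0,0],[0,0,0],35],[[0,0,0],[0,0,0],20],[[0,0,0],[0,0,0],18],[[0,0,0],[0,0,0],18],[[0,0,0],[0,0,0],18],[[0,0,0],[0,0,0],18]]}}

```text
clock: 33.8
position: [495.4, -346.1, 83.2]
ee_rot: [0.778, -0.628, 0.001, 0.0]
contact_force: [-1.7, 0.4, 6.0]
gripper_width: 22.5
grasp_force: 60.3
```

The grip is a little high on the boss, so I regrip 5 mm lower.

{"name": "send_rows", "arguments": {"series": [[[0,0,0],[0,0,0],35],[[0,0,0],[0,0,0],45],[[0,0,5],[0,0,0],45],[[0,0,0],[0,0,0],30],[[0,0,0],[0,0,0],18],[[0,0,0],[0,0,0],18],[[0,0,0],[0,0,0],18],[[0,0,0],[0,0,0],18]]}}

```text
clock: 34.6
position: [495.0, -345.7, 77.2]
ee_rot: [0.778, -0.628, -0.0, -0.0]
contact_force: [-0.3, -0.5, -1.9]
gripper_width: 22.8
grasp_force: 61.2
```

{"name": "send_rows", "arguments": {"series": [[[0,0,-10],[0,0,0],18],[[0,0,-22],[0,0,0],18],[[0,0,-28],[0,0,0],18],[[0,0,-32],[0,0,0],18],[[0,0,-32],[0,0,0],18],[[0,0,-32],[0,0,0],18],[[0,0,-22],[0,0,0],18],[[0,0,-12],[0,0,0],18]]}}

```text
clock: 35.4
position: [495.6, -346.1, 270.8]
ee_rot: [0.778, -0.628, 0.002, -0.001]
contact_force: [0.2, -0.1, -1.2]
gripper_width: 23.0
grasp_force: 61.3
```

```bash
python3 -c "
from h import *
goto([*bw(70,-50),266],.121)"
```

```text
tool shift [-208.8 -213.8    5. ] turn z 0.091 tilt [ 0.0046 -0.0022] j6 0.55 after-turn shift [-227.4 -193.9    5. ] t 35.4 F [ 0.2 -0.1 -1.2] w 23.0
```

{"name": "send_rows", "arguments": {"series": [[[0,0,0],[0,0,0.091],18],[[-18,-15,0],[0,0,0],18],[[-30,-26,0],[0,0,0],18],[[-32,-28,0],[0,0,0],18],[[-34,-28,0],[0,0,0],18],[[-34,-28,0],[0,0,0],18],[[-34,-28,0],[0,0,0],18],[[-26,-23,0],[0,0,0],18]]}}

```text
clock: 36.2
position: [645.2, -115.6, 266.7]
ee_rot: [0.749, -0.663, -0.001, 0.0]
contact_force: [-0.6, 0.6, -1.2]
gripper_width: 23.3
grasp_force: 61.3
```

{"name": "send_rows", "arguments": {"series": [[[-12,-11,0],[0,0,0],18],[[-7.4,-6.9,0],[0,0,0],18],[[0,0,0],[0,0,0],18],[[0,0,0],[0,0,0],18]]}}

```text
clock: 36.6
position: [659.5, -97.5, 267.2]
ee_rot: [0.748, -0.663, -0.0, 0.0]
contact_force: [0.3, -1.1, -0.6]
gripper_width: 23.1
grasp_force: 61.4
```

```bash
python3 -c "
from h import *
goto([*bw(70,-50),183],.121)"
```

```text
tool shift [-0.4 -1.4 84.2] turn z -0.001 tilt [-0.0008 -0.0002] j6 0.02 after-turn shift [-0.4 -1.4 84.2] t 36.6 F [ 0.3 -1.1 -0.6] w 23.1
```

{"name": "send_rows", "arguments": {"series": [[[-0.4,-1,10],[0,0,0],18],[[0,0,10],[0,0,0],18],[[0,0,6],[0,0,0],18],[[0,0,6],[0,0,0],18],[[0,0,6],[0,0,0],18],[[0,0,6],[0,0,0],18]]}}

```text
clock: 37.2
position: [661.1, -96.1, 222.9]
ee_rot: [0.749, -0.663, 0.0, -0.0]
contact_force: [0.4, 0.4, -0.7]
gripper_width: 23.0
grasp_force: 61.3
```

{"name": "send_rows", "arguments": {"series": [[[0,0,10],[0,0,0],18],[[0,0,10],[0,0,0],18],[[0,0,7],[0,0,0],18],[[0,0,4],[0,0,0],18],[[0,0,3],[0,0,0],18],[[0,0,0],[0,0,0],18]]}}

```text
clock: 37.8
position: [661.0, -96.1, 188.9]
ee_rot: [0.749, -0.663, -0.0, 0.0]
contact_force: [1.1, 0.4, -1.7]
gripper_width: 22.8
grasp_force: 61.3
```

{"name": "send_rows", "arguments": {"series": [[[0,0,2],[0,0,0],18],[[0,0,1.5],[0,0,0],18],[[0,0,1.5],[0,0,0],18],[[0,0,0],[0,0,0],18]]}}

```text
clock: 38.2
position: [661.0, -96.0, 184.2]
ee_rot: [0.749, -0.663, -0.0, 0.0]
contact_force: [-0.0, 0.3, -1.8]
gripper_width: 22.7
grasp_force: 61.3
```

{"name": "send_rows", "arguments": {"series": [[[0,0,1],[0,0,0],18],[[0,0,1],[0,0,0],18],[[0,0,1],[0,0,0],18],[[0,0,0],[0,0,0],18]]}}

```text
clock: 38.6
position: [661.1, -96.1, 181.4]
ee_rot: [0.749, -0.663, 0.0, -0.0]
contact_force: [0.2, 0.2, 0.3]
gripper_width: 22.5
grasp_force: 61.4
```

{"name": "send_rows", "arguments": {"series": [[[0,0,1],[0,0,0],18],[[0,0,0],[0,0,0],18]]}}

```text
clock: 38.8
position: [661.1, -96.1, 181.3]
ee_rot: [0.749, -0.663, 0.0, -0.0]
contact_force: [-2.0, 1.2, 4.5]
gripper_width: 22.9
grasp_force: 61.9
```

Seated. I release, lift, then look at the straightedge.

{"name": "send_rows", "arguments": {"series": [[[0,0,-1],[0,0,0],18],[[0,0,0],[0,0,0],26],[[0,0,0],[0,0,0],34],[[0,0,0],[0,0,0],50],[[0,0,-10],[0,0,0],60],[[0,0,-30],[0,0,0],60],[[0,0,-30],[0,0,0],60],[[0,0,-10],[0,0,0],60]]}}

```text
clock: 39.6
position: [662.7, -96.4, 266.3]
ee_rot: [0.749, -0.663, 0.003, -0.002]
contact_force: [-0.2, 1.0, 0.3]
gripper_width: 59.8
grasp_force: 0.0
```

```bash
python3 -c "
from h import *
im={n:get_image(n) for n in CI}
out=[]
p0=[509.6,377.6,-.055]
for n in('top','scene'):
    p,s=fit(im[n],n,M['se'],p0);print(n,p.round(3),s)
    v=cv2.resize(im[n],None,fx=2,fy=2,interpolation=cv2.INTER_CUBIC)[:,:,::-1].copy()
    draw(v,n,M['se'],p,k=2)
    out.append(v[200:700,200:600] if n=='top' else v[360:860,540:940])
cv2.imwrite('pics/e.png',np.hstack(out))
goto([510,377,200],-.055+np.pi/2)"
```

```text
top [ 5.09748e+02  3.77614e+02 -5.60000e-02] 12.33395791312155
scene [ 5.09541e+02  3.75661e+02 -5.10000e-02] 10.781842234547602
tool shift [-488.    94.    63.4] turn z -1.395 tilt [0.0051 0.0002] j6 0.02 after-turn shift [-178.1 -464.    63.4] t 39.7 F [ 1.3  0.6 -1. ] w 59.5
```

View pics/e.png

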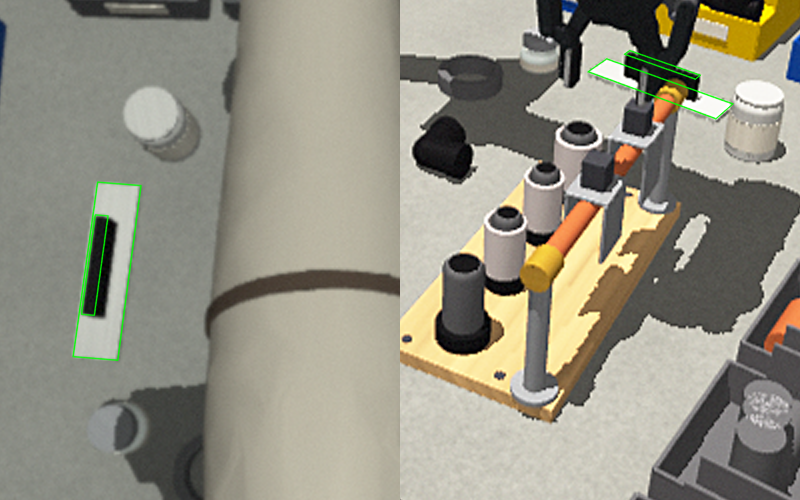

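Both saddles hang on the pipe, and the straightedge hasn't moved. Going to it.

{"name": "send_rows", "arguments": {"series": [[[-25,5,0],[0,0,0],60],[[-40,8,0],[0,0,0],60],[[-44,8,0],[0,0,0],60],[[-44,8,0],[0,0,0],60],[[-44,8,0],[0,0,0],60],[[-44,8,0],[0,0,0],60],[[-44,8,0],[0,0,0],60],[[-44,8,0],[0,0,0],60]]}}

```text
clock: 40.5
position: [559.2, 224.5, 259.7]
ee_rot: [0.749, -0.663, -0.001, 0.001]
contact_force: [0.6, 0.4, 0.2]
gripper_width: 59.9
grasp_force: 0.0
```

{"name": "send_rows", "arguments": {"series": [[[-44,9,0],[0,0,0],60],[[-44,9,0],[0,0,0],60],[[-41,9,0],[0,0,0],60],[[-30,10,0],[0,0,0],60],[[0,0,10],[0,0,-0.13],60],[[0,0,10],[0,0,-0.14],60],[[0,0,10],[0,0,-0.14],60],[[0,0,10],[0,0,-0.14],60]]}}

```text
clock: 41.3
position: [504.0, 376.1, 219.1]
ee_rot: [0.902, -0.432, -0.001, 0.001]
contact_force: [-0.1, 0.3, 0.0]
gripper_width: 60.2
grasp_force: 0.0
```

{"name": "send_rows", "arguments": {"series": [[[0,0,0],[0,0,-0.14],60],[[0,0,0],[0,0,-0.14],60],[[0,0,0],[0,0,-0.14],60],[[0,0,0],[0,0,-0.14],60],[[0,0,0],[0,0,-0.14],60],[[0,0,0],[0,0,-0.14],60],[[0,0,0],[0,0,0],60]]}}

```text
clock: 42.0
position: [504.2, 376.0, 219.7]
ee_rot: [1.0, -0.03, -0.001, 0.001]
contact_force: [0.6, -1.3, -0.7]
gripper_width: 59.6
grasp_force: 0.0
```

```bash
python3 -c "
from h import *
goto([509.7,376.8,100],-.054+np.pi/2)"
```

```text
tool shift [  5.7  -1.4 119.7] turn z -0.006 tilt [-0.0023 -0.0019] j6 0.61 after-turn shift [  5.7  -1.3 119.7] t 42.0 F [ 0.6 -1.3 -0.7] w 59.6
```

{"name": "send_rows", "arguments": {"series": [[[3,-0.6,25],[0,0,-0.006],60],[[2.7,-0.7,35],[0,0,0],55],[[0,0,38],[0,0,0],50],[[0,0,38],[0,0,0],45],[[0,0,30],[0,0,0],40],[[0,0,20],[0,0,0],40],[[0,0,10],[0,0,0],40],[[0,0,0],[0,0,0],40]]}}

```text
clock: 42.8
position: [509.8, 376.5, 23.3]
ee_rot: [1.0, -0.028, -0.001, 0.002]
contact_force: [0.2, 0.9, -0.4]
gripper_width: 40.2
grasp_force: 0.0
```

```bash
python3 -c "
from h import *
goto([509.7,376.8,19],-.054+np.pi/2)"
```

```text
tool shift [-0.1 -0.3  4.3] turn z -0.002 tilt [-0.0027 -0.003 ] j6 0.62 after-turn shift [-0.1 -0.3  4.3] t 42.8 F [ 0.2  0.9 -0.4] w 40.2
```

{"name": "send_rows", "arguments": {"series": [[[0,0,4],[0,0,0],40],[[0,0,0],[0,0,0],28],[[0,0,0],[0,0,0],16],[[0,0,0],[0,0,0],8],[[0,0,0],[0,0,0],8],[[0,0,0],[0,0,0],8],[[0,0,0],[0,0,0],8]]}}

```text
clock: 43.5
position: [511.1, 378.1, 22.5]
ee_rot: [1.0, -0.027, 0.001, -0.001]
contact_force: [-2.7, 0.3, 5.2]
gripper_width: 12.4
grasp_force: 60.4
```

{"name": "send_rows", "arguments": {"series": [[[0,0,-8],[0,0,0],8],[[0,0,-15],[0,0,0],8],[[0,0,-20],[0,0,0],8],[[0,0,-20],[0,0,0],8],[[0,0,-15],[0,0,0],8],[[0,0,-7],[0,0,0],8],[[0,0,0],[0,0,0],8]]}}

```text
clock: 44.2
position: [510.7, 377.6, 106.9]
ee_rot: [1.0, -0.027, 0.0, -0.001]
contact_force: [-0.2, -0.4, -2.0]
gripper_width: 12.8
grasp_force: 59.4
```

```bash
python3 -c "
from h import *
print(bw(-120,0))
goto([*bw(-123,0),105],.121)"
```

```text
(np.float64(466.07738872852974), np.float64(-70.28459470838477))
tool shift [-23.3 450.2   1.4] turn z 1.396 tilt [0.0006 0.0011] j6 0.63 after-turn shift [439.2 101.4   1.4] t 44.2 F [-0.2 -0.4 -2. ] w 12.8
```

{"name": "send_rows", "arguments": {"series": [[[0,0,-20],[0,0,0],8],[[0,0,-25],[0,0,0.1],8],[[0,0,-5],[0,0,0.14],8],[[0,0,0],[0,0,0.14],8],[[0,0,0],[0,0,0.14],8],[[0,0,0],[0,0,0.14],8],[[0,0,0],[0,0,0.14],8],[[0,0,0],[0,0,0.14],8]]}}

```text
clock: 45.0
position: [509.8, 376.8, 154.4]
ee_rot: [0.878, -0.479, -0.001, 0.002]
contact_force: [0.4, 0.9, -2.6]
gripper_width: 12.7
grasp_force: 59.4
```

{"name": "send_rows", "arguments": {"series": [[[0,0,0],[0,0,0.14],8],[[0,0,0],[0,0,0.14],8],[[0,0,0],[0,0,0.13],8],[[0,0,0],[0,0,0.046],8],[[0,0,0],[0,0,0],8]]}}

```text
clock: 45.5
position: [509.9, 376.9, 154.6]
ee_rot: [0.748, -0.663, -0.0, 0.002]
contact_force: [-0.2, 0.1, -1.3]
gripper_width: 12.5
grasp_force: 59.4
```

```bash
python3 -c "
from h import *
goto([*bw(-123,0),105],.121)"
```

```text
tool shift [438.5 100.3  50.6] turn z -0.0 tilt [-0.0025 -0.0021] j6 -0.77 after-turn shift [438.5 100.4  50.6] t 45.5 F [-0.2  0.1 -1.3] w 12.5
```

{"name": "send_rows", "arguments": {"series": [[[20,10,0],[0,0,0],8],[[35,12,0],[0,0,0],8],[[38,12,0],[0,0,0],8],[[38,12,0],[0,0,0],8],[[38,12,0],[0,0,0],8],[[38,12,0],[0,0,0],8],[[38,12,0],[0,0,0],8],[[38,10,0],[0,0,0],8]]}}

```text
clock: 46.3
position: [452.2, 83.8, 155.8]
ee_rot: [0.749, -0.662, -0.0, 0.001]
contact_force: [0.8, 0.2, -2.9]
gripper_width: 12.6
grasp_force: 59.3
```

{"name": "send_rows", "arguments": {"series": [[[38,8,0],[0,0,0],8],[[38,0.4,0],[0,0,0],8],[[36,0,0],[0,0,0],8],[[28,0,5],[0,0,0],8],[[15.5,0,15],[0,0,0],8],[[0,0,20],[0,0,0],8],[[0,0,10],[0,0,0],8],[[0,0,0],[0,0,0],8]]}}

```text
clock: 47.1
position: [462.4, -70.1, 104.7]
ee_rot: [0.749, -0.663, -0.001, 0.002]
contact_force: [-0.5, -0.0, -2.5]
gripper_width: 13.1
grasp_force: 59.4
```

```bash
python3 -c "
from h import *
goto([*bw(-121,0),40],.121)"
```

```text
tool shift [ 0.6 -2.9 64.6] turn z 0.0 tilt [-0.0045 -0.0006] j6 -0.08 after-turn shift [ 0.6 -2.9 64.6] t 47.1 F [-0.5 -0.  -2.5] w 13.1
```

{"name": "send_rows", "arguments": {"series": [[[0.4,-1,20],[0,0,0],8],[[0,0,25],[0,0,0],8],[[0,0,15],[0,0,0],8],[[0,0,10],[0,0,0],8],[[0,0,6],[0,0,0],8],[[0,0,3],[0,0,0],8],[[0,0,0],[0,0,0],8]]}}

```text
clock: 47.8
position: [465.3, -70.0, 27.6]
ee_rot: [0.749, -0.663, 0.0, -0.0]
contact_force: [-0.2, -0.2, -1.9]
gripper_width: 12.4
grasp_force: 59.4
```

{"name": "send_rows", "arguments": {"series": [[[0,0,1],[0,0,0],8],[[0,0,0],[0,0,0],8]]}}

```text
clock: 48.0
position: [465.3, -70.1, 26.8]
ee_rot: [0.749, -0.663, 0.0, -0.0]
contact_force: [1.0, 0.7, -2.2]
gripper_width: 12.6
grasp_force: 59.4
```

```bash
python3 -c "
from h import *
goto([*bw(-110,0),22],.121)"
```

```text
tool shift [  0.3 -10.8   4.8] turn z 0.0 tilt [0.0011 0.0002] j6 -0.08 after-turn shift [  0.3 -10.8   4.8] t 48.0 F [ 1.   0.7 -2.2] w 12.6
```

{"name": "send_rows", "arguments": {"series": [[[0,0,2],[0,0,0],8],[[0,0,1],[0,0,0],8],[[0,-3,0],[0,0,0],8],[[0,-3,0],[0,0,0],8],[[0,-2,0],[0,0,0],8],[[0,0,0],[0,0,0],8]]}}

```text
clock: 48.6
position: [473.4, -69.1, 23.3]
ee_rot: [0.749, -0.663, 0.0, -0.0]
contact_force: [-0.3, 0.8, -1.9]
gripper_width: 13.0
grasp_force: 59.4
```

{"name": "send_rows", "arguments": {"series": [[[0,-1,0],[0,0,0],8],[[0,-1,0],[0,0,0],8],[[0,0,0],[0,0,0],8]]}}

```text
clock: 48.9
position: [475.0, -69.0, 23.3]
ee_rot: [0.749, -0.663, 0.0, -0.0]
contact_force: [-0.2, 0.8, -1.8]
gripper_width: 12.9
grasp_force: 59.4
```

{"name": "send_rows", "arguments": {"series": [[[0,-1,0],[0,0,0],8],[[0,-0.7,0],[0,0,0],8],[[0,0,0],[0,0,0],8]]}}

```text
clock: 49.2
position: [476.6, -68.8, 23.3]
ee_rot: [0.749, -0.663, -0.0, 0.0]
contact_force: [0.1, 0.1, -2.1]
gripper_width: 12.3
grasp_force: 59.4
```

{"name": "send_rows", "arguments": {"series": [[[0,-1,0],[0,0,0],8],[[0,-0.5,0],[0,0,0],8],[[0,0,0],[0,0,0],8]]}}

```text
clock: 49.5
position: [476.8, -68.8, 23.0]
ee_rot: [0.748, -0.663, -0.001, 0.001]
contact_force: [-3.2, 0.2, -0.1]
gripper_width: 12.5
grasp_force: 59.5
```

{"name": "send_rows", "arguments": {"series": [[[0,-0.8,0],[0,0,0],8],[[0,0,0.8],[0,0,0],8],[[0,0,0.6],[0,0,0],8],[[0,0,0],[0,0,0],8]]}}

```text
clock: 49.9
position: [476.8, -68.8, 22.6]
ee_rot: [0.748, -0.663, -0.001, 0.002]
contact_force: [-8.4, 0.8, 10.1]
gripper_width: 12.5
grasp_force: 61.0
```

{"name": "send_rows", "arguments": {"series": [[[0,0.3,-0.8],[0,0,0],8],[[0,0,0],[0,0,0],16],[[0,0,0],[0,0,0],19],[[0,0,-5],[0,0,0],20],[[0,0,-12],[0,0,0],20],[[0,0,-25],[0,0,0],20],[[0,0,-30],[0,0,0],30],[[0,0,-40],[0,0,0],40]]}}

```text
clock: 50.7
position: [479.5, -68.4, 135.8]
ee_rot: [0.749, -0.663, 0.001, -0.0]
contact_force: [0.6, -0.5, 0.0]
gripper_width: 39.9
grasp_force: 0.0
```

{"name": "send_rows", "arguments": {"series": [[[0,30,-40],[0,0,0],40],[[30,30,-40],[0,0,0],40],[[40,20,-30],[0,0,0],40],[[40,0,0],[0,0,0],40],[[40,0,0],[0,0,0],40],[[40,0,0],[0,0,0],40],[[40,0,0],[0,0,0],40],[[40,0,0],[0,0,0],40]]}}

```text
clock: 51.5
position: [438.0, -340.9, 238.3]
ee_rot: [0.749, -0.663, 0.003, -0.001]
contact_force: [0.8, 0.1, 0.5]
gripper_width: 39.9
grasp_force: 0.0
```

```bash
python3 -c "
from h import *
im={n:get_image(n) for n in CI}
out=[]
for n in('top','scene'):
    p,s=fit(im[n],n,M['se'],[476,-69,.121+np.pi/2]);b,_=fit(im[n],n,M['board'],BP)
    c,q=np.cos(b[2]),np.sin(b[2]);d=p-b
    print(n,p.round(3),b.round(3),'in board',c*d[0]+q*d[1],-q*d[0]+c*d[1],d[2]-np.pi/2)
    v=cv2.resize(im[n],None,fx=2,fy=2,interpolation=cv2.INTER_CUBIC)[:,:,::-1].copy()
    out.append(v[150:700,480:880] if n=='top' else v[360:910,460:860])
cv2.imwrite('pics/f.png',np.hstack(out))
s=monitor.read_state();print(s['position'],s['contact_force'])"
```

```text
top [474.791 -66.716   1.69 ] [ 5.85016e+02 -5.69060e+01  1.19000e-01] in board -110.61177904718092 3.2934852539462103 0.0008205368593303675
scene [475.186 -69.731   1.72 ] [ 5.89693e+02 -5.91400e+01  1.10000e-01] in board -114.97685167080671 2.0763244224506767 0.0390187794186152
[ 438.18748811 -342.8443495   237.25321362] [-1.06136791  0.4293824   0.24721276]
```

View pics/f.png

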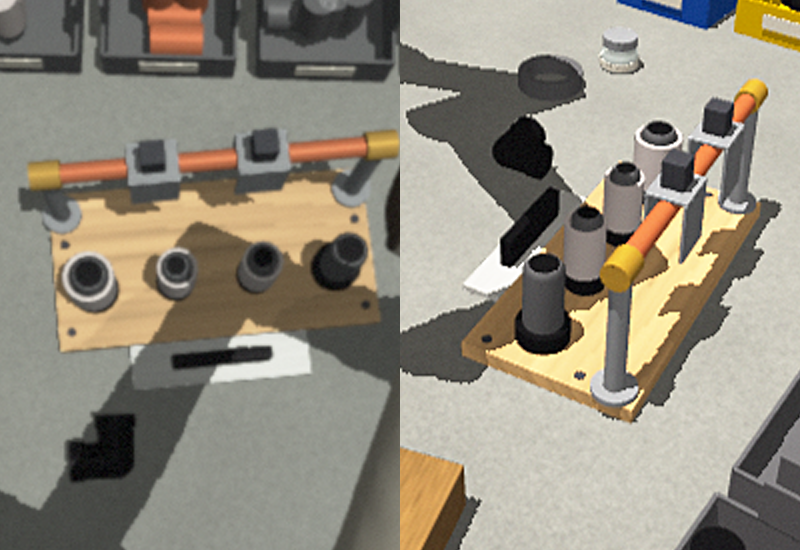

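The picture shows the three sleeves home, both saddles hanging on the pipe, and the straightedge against the board's front edge. The top-view fit gives x -110.6 mm and 0.001 rad; I discount the scene fit because the edges are partly hidden there.

```bash
python3 -c "
from bench import job_done
print(job_done())"
```

```text
the job is handed in; nothing more can be done
None
```

The job is handed in after about 52 s of robot time: three couplings are home on stubs of their own size, both saddles hang on the pipe, and the straightedge lies flush at the front edge; no verdict was returned.

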